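Set out four horseshoes by size in the tray row

ROBOT

A 6-joint arm with a two-finger parallel gripper is mounted at the origin on the work surface. World frame = base frame: x ahead of the robot, y to its left, z up, the work surface at z = 0. Lengths are in mm, angles in rad, forces in N, time in s.
With the tool pointing down it reaches from about 275 to 1000 mm from the base axis. Payload 8.4 kg.
Tool frame: the origin (TCP) lies at the very end of the fingers, on their centre line; the grasp point (between the pads) lies 19 mm behind it; x points along the fingers, z is the direction in which the jaws open and shut, and the axes are right-handed (so a half turn about x gives the same grasp; the last joint's range is limited). The gripper opens to 85 mm and grips with 20 to 120 N. Pads are 22 mm wide; open, the fingers measure 114 mm over their backs; the gripper's body (76 mm by 85 mm) begins 54 mm behind the grasp point. The pads swing forward as they close: fully open they stand 13 mm farther back than shut.
Start: joints at [-1.333, 0.353, 1.633, -0, 1.155, -0.002], TCP at [148.441, -607.119, 231.281] pointing down, gripper open.
Joint ranges: [-2.63, 2.63], [-0.92, 2.1], [0.06, 2.66], [-1.3, 4.44], [0, 2.69], [-3.02, 3.02]. Speed limits (rad/s): [2.22, 2.22, 2.79, 3.14, 3.14, 3.14].

INTERFACE

Orientations are given as [roll, pitch, yaw] about the fixed x, y, z axes, in that order (R = Rz(yaw) Ry(pitch) Rx(roll)).
In Python, from bench import telemetry, read_camera, manip gives the robot as it stands. The module is installed in compiled form; this text tells all that it offers.
- The arm moves only by the tool arm_command, never from a script. Its argument "series" is a list that holds one entry, the list of rows, each a list of 5 numbers: the shift along the world's x, y, z in m, then the turn about the world's z in degrees, then the opening, from 0 (shut) to 1 (fully open). A call has 1 to 5 rows; each row is the pose to reach, as a shift and turn from the pose commanded when the call began; what a row does not reach only later rows make up. A row lasts 1/10 s, in which the tool goes at most 50 mm and 8.59 degrees, less where a joint would pass 70% of its speed; a pose out of reach is approached as far as the arm can. A call with a gripper value outside its range is refused whole. The fingers move at their own pace and stop on an object; "squeeze" is the grip in N (left out, the last holds). Time passes only in rows, so rows that repeat a pose let the fingers close. It gives the time, the measured TCP pose, the force and the opening at its end, in the units of the state.
- telemetry.state(): the state, without advancing time (a new reading comes with each control period).
- read_camera(name): name is "scene" or "top" or "wrist"; returns a dict with "pixels" (384x512x3 uint8, red, green, blue), "intrinsics" (3x3 intrinsics, pixels), "distortion" ([k1, k2, p1, p2, k3] as OpenCV has them; the pictures are not rectified), "view" (4x4, takes a point from world to camera coordinates); the wrist camera has in their place "tool_from_camera" (4x4, takes a point from camera to tool coordinates, whose origin is the TCP and whose axes are the tool frame's). Camera axes: x right, y down, z forward; pixel columns grow to the right and rows downward; lengths in mm; the calibration is good to about 2 mm. A picture is of the moment at which its call begins: read the wrist's pose just before it. There is no depth.
- manip.job_done(): hands the job in, once; it reports no verdict.
The state is a dict: "clock": time; "joints": joint angles; "qvel": joint speeds; "tau": joint torques, N m; "tool_pos": TCP position; "eef_rot": TCP orientation; "ft_force": force on the tool from outside, world axes, zero at the start; "torque": the same for the moment, N m; "finger_gap": opening from 0.0 (shut) to 1.0 (fully open).
Only numpy, scipy, OpenCV 4.12 (cv2) and the standard library are available. Lean on these libraries where they do the work, as an engineer would, in place of code of your own. Each camera call takes 0.05 s, during which the arm holds its last target.

TASK

Sort the four loose horseshoes by size into the row of four open-fronted steel trays, one shoe to a tray: the largest in the tray at the grinder's end of the row, then in falling order of size to the smallest in the tray at the other end. Lay each shoe flat and square in its tray, grooved side up as it is now, with the toe (the closed, rounded end) at the tray's open front and the whole shoe inside the tray, nothing sticking out over the front edge.

Things in the scene. Friction and masses are not known exactly. Their poses are not given: they have to be found in the camera images.
- shoe_116: Largest horseshoe, dark steel, 116 mm wide, 122 mm long, 9 mm thick, about 380 g; its U-shaped bar is 22 mm wide. Origin: on the underside at mid-length and mid-width, in the empty bow. x runs from the toe (closed round end) to the heels (open end), z up. Grip from above across the toe, fingers closing along x: middle of the toe bar 50 mm from the origin towards -x. Starts flat on the bench, toe roughly to the robot.
- shoe_102: Second largest horseshoe, dark steel, 102 mm wide, 108 mm long, 9 mm thick, about 300 g; its U-shaped bar is 20 mm wide. Origin: on the underside at mid-length and mid-width, in the empty bow. x runs from the toe (closed round end) to the heels (open end), z up. Grip from above across the toe, fingers closing along x: middle of the toe bar 44 mm from the origin towards -x. Starts flat on the bench, toe roughly to the robot.
- shoe_88: Second smallest horseshoe, dark steel, 88 mm wide, 94 mm long, 8 mm thick, about 200 g; its U-shaped bar is 18 mm wide. Origin: on the underside at mid-length and mid-width, in the empty bow. x runs from the toe (closed round end) to the heels (open end), z up. Grip from above across the toe, fingers closing along x: middle of the toe bar 38 mm from the origin towards -x. Starts flat on the bench, toe roughly to the robot.
- shoe_74: Smallest horseshoe, dark steel, 74 mm wide, 80 mm long, 8 mm thick, about 140 g; its U-shaped bar is 16 mm wide. Origin: on the underside at mid-length and mid-width, in the empty bow. x runs from the toe (closed round end) to the heels (open end), z up. Grip from above across the toe, fingers closing along x: middle of the toe bar 32 mm from the origin towards -x. Starts flat on the bench, toe roughly to the robot.
- tray_1: Open-fronted sheet-steel tray, left end of the row of four seen from the robot (left is +y), fixed on an oak board. Floor 138 mm wide, 150 mm deep, 2 mm thick; side and back walls 22 mm high, no front wall. Origin: underside (18 mm above the bench), middle of the open front edge; x to the back wall, y left, z up.
- tray_2: Open-fronted sheet-steel tray, second from left of the row of four seen from the robot (left is +y), fixed on an oak board. Floor 138 mm wide, 150 mm deep, 2 mm thick; side and back walls 22 mm high, no front wall. Origin: underside (18 mm above the bench), middle of the open front edge; x to the back wall, y left, z up.
- tray_3: Open-fronted sheet-steel tray, third from left of the row of four seen from the robot (left is +y), fixed on an oak board. Floor 138 mm wide, 150 mm deep, 2 mm thick; side and back walls 22 mm high, no front wall. Origin: underside (18 mm above the bench), middle of the open front edge; x to the back wall, y left, z up.
- tray_4: Open-fronted sheet-steel tray, right end of the row of four seen from the robot (left is +y), fixed on an oak board. Floor 138 mm wide, 150 mm deep, 2 mm thick; side and back walls 22 mm high, no front wall. Origin: underside (18 mm above the bench), middle of the open front edge; x to the back wall, y left, z up.
- grinder: Cast-iron hand-cranked grinder, 300 mm tall, grey stone wheel, crank with red wooden handle; fixed at one end of the tray row, at the left (+y) or right (-y) far corner of the bench (a vise is at the other). Origin: on the bench top in front of it, 100 mm from the middle of its base plate towards the robot. It only shows which end of the row is which.
Not all that is in view belongs to the job. Leave any turquoise or yellow look-alike of the shoe_74 alone.

How it is judged:
By the outcome, as a careful person would: the job done as asked, in the order asked, and still so for the second after the job is handed in, with the robot touching nothing.
It also fails if it takes over 109 s, if anything falls off the work surface, if the arm or the gripper's body presses on something with over 40 N, if the wrist force passes 120 N, or if a joint passes its speed limit or range.

## Working session

There is one attempt and no reset: what is moved stays moved. The work goes in short steps, Python scripts to look and compute and a tool call to move; the robot and the scene stay as the last step left them, time stands still between calls to the robot, and variables do not carry over. Pictures are saved under pics/ and viewed, and the job is handed in when it is done.

Besides the shell and the picture viewer there is one more tool, called as name(argument=value, ...), one argument or row to a line, values as JSON. arm_command: Moves the arm, as the interface text tells. Its arguments: {"type":"object","properties":{"series":{"type":"array","items":{"type":"array","items":{"type":"array","items":{"type":"number"}}}},"squeeze":{"type":"number"}},"required":["series"]}

```bash
mkdir -p pics; python3 - <<'E'
from bench import telemetry, read_camera
import cv2
print(telemetry.state())
for n in ("scene","top"):
    r=read_camera(n); cv2.imwrite(f"pics/{n}0.png",cv2.resize(r["pixels"][:,:,::-1],(800,600),interpolation=cv2.INTER_CUBIC))
    print(n,r["intrinsics"],r["distortion"],r["view"])
E
```

```text
{'clock': 0.0, 'joints': array([-1.33338576e+00,  3.53631261e-01,  1.63415210e+00, -9.15214702e-06,
        1.15522140e+00, -2.38969522e-03]), 'qvel': array([ 0.0004458 , -0.00219756,  0.00038608,  0.00118901,  0.00070191,
       -0.00300737]), 'tau': array([-2.62385263e-03, -6.05254483e+01, -3.42074382e+01, -1.50358424e-04,
        9.23440995e-03, -1.58186526e-05]), 'tool_pos': array([ 148.33036368, -606.63570863,  230.56455303]), 'eef_rot': array([-3.13805655,  1.5693842 ,  1.81413639]), 'ft_force': array([ 0.12969397, -0.03445407,  0.67909985]), 'torque': array([ 0.04521643, -0.00067536, -0.01802503]), 'finger_gap': 0.9997927798405908}
scene [[466.34501071   0.         254.0008534 ]
 [  0.         466.34501071 194.27000958]
 [  0.           0.           1.        ]] [0.01678409 0.         0.         0.         0.        ] [[-8.67204927e-01  4.97773061e-01  1.33264477e-02  4.34060504e+02]
 [ 2.58888993e-01  4.73566564e-01 -8.41849867e-01 -8.47567119e+01]
 [-4.25361146e-01 -7.26606282e-01 -5.39547224e-01  1.88251129e+03]
 [ 0.00000000e+00  0.00000000e+00  0.00000000e+00  1.00000000e+00]]
top [[499.77461083   0.         253.41036072]
 [  0.         499.77461083 191.50923483]
 [  0.           0.           1.        ]] [-0.17904982  0.          0.          0.          0.        ] [[-6.05854346e-03 -9.99870276e-01 -1.49240041e-02  1.77559190e+01]
 [-9.97783965e-01  7.03346329e-03 -6.61641039e-02  4.79813421e+02]
 [ 6.62604883e-02  1.44900739e-02 -9.97697141e-01  1.57475008e+03]
 [ 0.00000000e+00  0.00000000e+00  0.00000000e+00  1.00000000e+00]]
```

View pics/scene0.png

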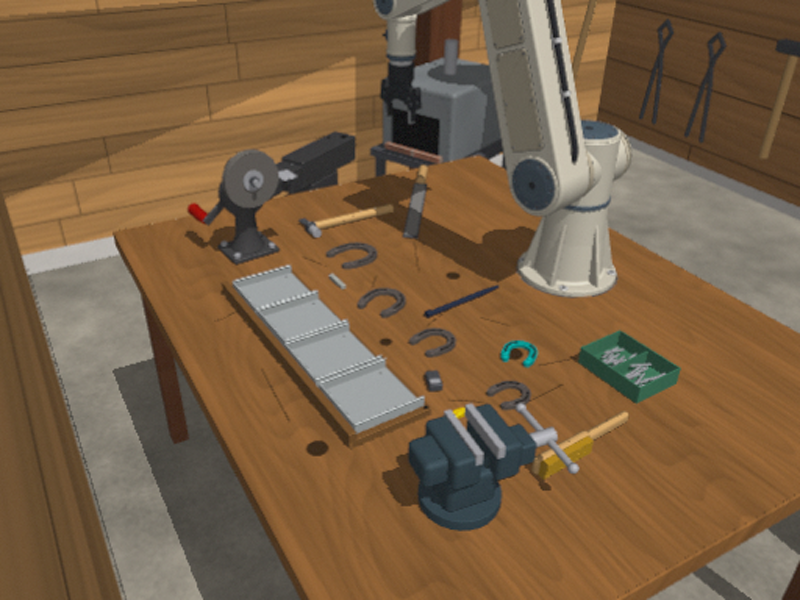

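View pics/top0.png

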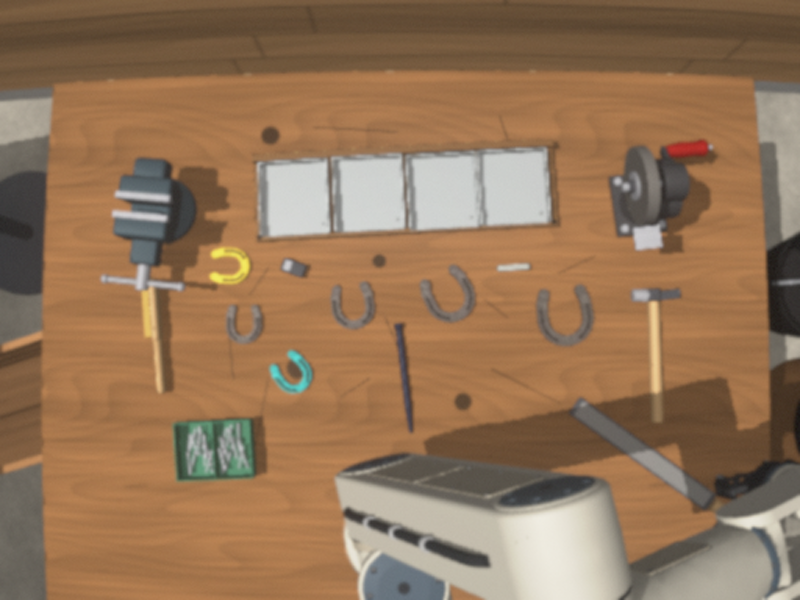

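```bash
cat > h.py <<'E'
import numpy as np, cv2
from scipy.spatial.transform import Rotation as Rt
from bench import telemetry, read_camera
def cast(r,px,z,view=None):
    V=r["view"] if view is None else view
    n=cv2.undistortPoints(np.float64(px).reshape(-1,1,2),r["intrinsics"],np.float64(r["distortion"])).reshape(-1,2)
    d=np.c_[n,np.ones(len(n))]@V[:3,:3]; c=-V[:3,:3].T@V[:3,3]
    return (c+d*((z-c[2])/d[:,2])[:,None])[:,:2]
def R(s): return Rt.from_euler('xyz',s["eef_rot"]).as_matrix()
def wrist():
    s=telemetry.state(); r=read_camera("wrist")
    T=np.eye(4);T[:3,:3]=R(s);T[:3,3]=s["tool_pos"]
    return s,r,np.linalg.inv(T@r["tool_from_camera"])
E
python3 - <<'E'
from h import *
s=telemetry.state(); print(R(s).round(3))
r=read_camera("top"); im=r["pixels"]
hsv=cv2.cvtColor(im,cv2.COLOR_RGB2HSV)
for x,y in [(245,323),(229,335),(353,325),(566,340),(448,318),(300,190),(520,190),(600,260)]: print(x,y,hsv[int(y*.64),int(x*.64)])
r_=im[:,:,0].astype(int); b=im[:,:,2].astype(int)
m=((hsv[...,2]<115)&(r_-b<28)).astype(np.uint8)
n,l,st,ce=cv2.connectedComponentsWithStats(m)
for i in range(1,n):
    if st[i,4]>60: print(i,st[i])
for i in range(1,n):
    x,y,w,h,a=st[i]
    if a<60 or not(160<y<230 and 130<x<400): continue
    c,_=cv2.findContours((l==i).astype(np.uint8),cv2.RETR_EXTERNAL,cv2.CHAIN_APPROX_NONE)
    P=cast(r,c[0].reshape(-1,2),5); print(i,st[i],cv2.minAreaRect(np.float32(P)))
t=((hsv[...,1]<40)&(hsv[...,2]>130)).astype(np.uint8)
n,l,st,ce=cv2.connectedComponentsWithStats(t)
for i in range(1,n):
    if st[i,4]>800 and st[i,1]<150 and st[i,1]>50:
        c,_=cv2.findContours((l==i).astype(np.uint8),cv2.RETR_EXTERNAL,cv2.CHAIN_APPROX_NONE)
        print('tray',st[i],cv2.minAreaRect(np.float32(cast(r,c[0].reshape(-1,2),20))))
cv2.imwrite("pics/crop1.png",cv2.resize(im[85:265,130:400,::-1],(800,533),interpolation=cv2.INTER_CUBIC))
cv2.imwrite("pics/mask1.png",cv2.resize(m[85:265,130:400]*255+0,(800,533)))
E
```

```text
[[-0.     0.971  0.237]
 [ 0.001  0.237 -0.971]
 [-1.    -0.    -0.001]]
245 323 [ 14 138 174]
229 335 [ 12  79 142]
353 325 [ 11  36 133]
566 340 [ 15  41 124]
448 318 [ 11  40 101]
300 190 [ 45   2 211]
520 190 [ 60   4 207]
600 260 [ 14 138 170]
1 [484  52  28   7 152]
2 [  0  56  33   8 166]
3 [   0   88   31  132 3184]
5 [ 487   92   25  145 1945]
6 [ 390   94   51   57 1633]
8 [  73  101   53   71 1693]
16 [186 167  10  10  63]
19 [416 185  19   7 107]
24 [370 194   9  23  92]
25 [345 197  13  22  90]
33 [253 207  11  69 235]
41 [364 255  54  36 634]
42 [507 255   5  35 108]
44 [111 268  53  40 684]
49 [ 220  291  169   34 3026]
50 [ 436  294   76   37 1634]
52 [   0  298   29   86 2250]
54 [220 325  14  10  78]
56 [236 332  15   9  87]
57 [396 333  80  51 887]
59 [252 338  19  11 122]
60 [481 338  18  43 206]
61 [503 343   9  30 189]
62 [272 345  41  18 351]
65 [254 372   9   9  67]
16 [186 167  10  10  63] ((546.05859375, 216.80784606933594), (27.029529571533203, 23.5438175201416), 71.17594146728516)
24 [370 194   9  23  92] ((433.4063415527344, -376.0405578613281), (21.771461486816406, 73.36787414550781), 79.77849578857422)
25 [345 197  13  22  90] ((423.8001708984375, -292.1993713378906), (77.62173461914062, 19.686729431152344), 27.154403686523438)
33 [253 207  11  69 235] ((322.2997131347656, -0.9154815673828125), (218.3637237548828, 11.887100219726562), 6.773068904876709)
tray [ 484   58   28   95 1668] ((768.5711059570312, -823.9928588867188), (103.32495880126953, 325.5159912109375), 89.79410552978516)
tray [  0  62  32  31 841] ((884.700927734375, 833.1603393554688), (104.13557434082031, 119.52226257324219), 4.369713306427002)
tray [ 212   94  141   55 6719] ((705.866943359375, -78.55322265625), (163.99261474609375, 451.48077392578125), 2.5108065605163574)
tray [ 165  101   47   50 2134] ((694.6043090820312, 225.22093200683594), (160.73500061035156, 146.09364318847656), 2.770780324935913)
```

```bash
python3 - <<'E'
from h import *
s,r,V=wrist(); print(r["intrinsics"],r["distortion"],r["tool_from_camera"].round(2))
cv2.imwrite("pics/w0.png",r["pixels"][:,:,::-1])
E
```

```text
[[313.26313823   0.         261.1150412 ]
 [  0.         313.26313823 196.00017414]
 [  0.           0.           1.        ]] [0.00418711 0.         0.         0.         0.        ] [[  -0.     -0.29    0.96 -143.58]
 [  -0.     -0.96   -0.29   74.24]
 [   1.     -0.      0.      1.28]
 [   0.      0.      0.      1.  ]]
```

View pics/crop1.png

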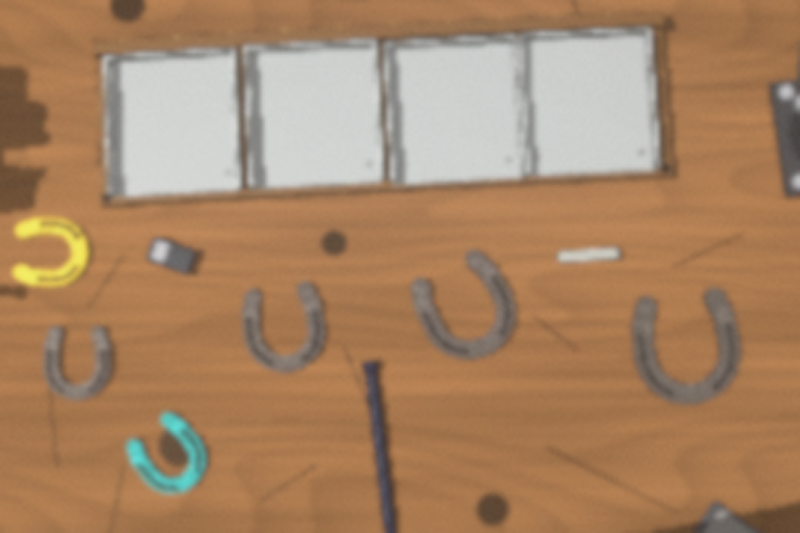

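View pics/mask1.png

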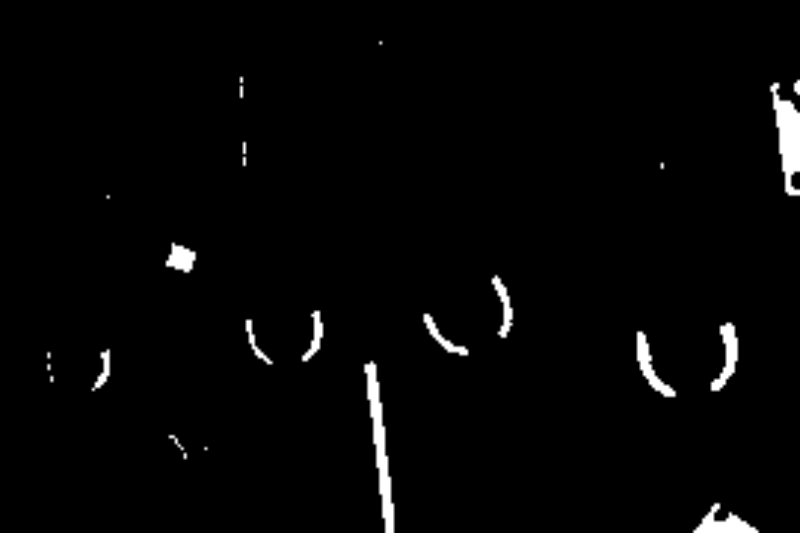

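```bash
cat >> h.py <<'E'
def shoemask(im):
    hsv=cv2.cvtColor(im,cv2.COLOR_RGB2HSV); 
    return ((hsv[...,1]<105)&(hsv[...,2]<175)).astype(np.uint8)
def fit(r,mask,z,view=None):
    # mask of one shoe -> centre(mid-length/width), heading of shoe x (deg)
    c,_=cv2.findContours(mask,cv2.RETR_EXTERNAL,cv2.CHAIN_APPROX_NONE)
    c=max(c,key=cv2.contourArea)
    P=np.float32(cast(r,c.reshape(-1,2),z,view)); (cx,cy),(a,b),ang=cv2.minAreaRect(P)
    # axis candidates; axis of symmetry from area-centroid offset from hull centroid
    yy,xx=np.nonzero(mask); Q=cast(r,np.c_[xx,yy],z,view)
    h=cv2.convexHull(P); M=cv2.moments(h); hc=np.array([M['m10'],M['m01']])/M['m00']
    d=hc-Q.mean(0); # mass is toward toe -> d points to heels
    # symmetry heading: minimise asymmetry over angle of mean-mirrored hull
    th0=np.arctan2(d[1],d[0]); box=[np.radians(ang+k*90) for k in range(4)]
    th=min(box,key=lambda t:abs((t-th0+np.pi)%(2*np.pi)-np.pi))
    u=np.array([np.cos(th),np.sin(th)]);v=np.array([-u[1],u[0]])
    pu=P@u;pv=P@v
    return np.array([cx,cy]),np.degrees((th+np.pi)%(2*np.pi)-np.pi),np.degrees(th0),(np.ptp(pu),np.ptp(pv))
E
python3 - <<'E'
from h import *
r=read_camera("top"); im=r["pixels"]; m=shoemask(im)
n,l,st,ce=cv2.connectedComponentsWithStats(m)
for i in range(1,n):
    x,y,w,h,a=st[i]
    if a>60 and 160<y<260 and 130<x<400: print(st[i],*fit(r,(l==i).astype(np.uint8),6))
cv2.imwrite("pics/mask2.png",cv2.resize(m[85:265,130:400]*255,(800,533)))
# tray: column/row edges
hsv=cv2.cvtColor(im,cv2.COLOR_RGB2HSV)
t=((hsv[...,1]<60)&(hsv[...,2]>120)).astype(np.uint8)[:, :]
t[:, :160]=0;t[:,365:]=0;t[:90]=0;t[156:]=0
k=cv2.morphologyEx(t,cv2.MORPH_CLOSE,np.ones((7,7)))
c,_=cv2.findContours(k,cv2.RETR_EXTERNAL,cv2.CHAIN_APPROX_NONE);c=max(c,key=cv2.contourArea)
b=cv2.approxPolyDP(cv2.convexHull(c),4,True).reshape(-1,2);print(b,cast(r,b,20).round(1),cast(r,b,40).round(1))
print(cv2.minAreaRect(np.float32(cast(r,c.reshape(-1,2),20))))
s=read_camera("scene")
cv2.imwrite("pics/s1.png",cv2.resize(s["pixels"][150:300,120:330,::-1],(800,571),interpolation=cv2.INTER_CUBIC))
E
```

```text
[179 165  18  13 129] [549.30627441 226.47114563] 71.18628692626955 74.41896383312584 (np.float64(53.73559947131491), np.float64(29.68583396749682))
[268 169  36  38 536] [487.8626709  -93.01896667] 28.72845077514649 26.837414256808874 (np.float64(109.31782564375584), np.float64(103.6082013829801))
[211 180  29  31 425] [468.35668945 104.71511841] 6.274843692779547 11.700117648242454 (np.float64(94.98363434425244), np.float64(89.4023044226847))
[343 182  37  40 647] [ 443.71734619 -332.71981812] 6.999212265014641 6.498581833264607 (np.float64(122.73055979095938), np.float64(117.3890631866027))
[144 195  24  25 341] [432.78994751 331.39834595] -0.12979888916014884 -5.908675553980047 (np.float64(77.6621393304739), np.float64(75.80466137335958))
[252 207  12  70 313] [3.21001068e+02 1.61478043e-01] 6.113449573516857 9.306834582276363 (np.float64(222.12146200051873), np.float64(16.60239888421363))
[172 223  29  30 282] [329.82910156 229.60279846] 37.183837890624986 24.957598809831904 (np.float64(87.74939856221658), np.float64(82.52319852600104))
[  214   254   298   130 11666] [  71.9783783  -380.12890625] 72.55833435058592 50.849919316491146 (np.float64(1027.4306349926087), np.float64(381.8345001433221))
[[350  96]
 [350 142]
 [166 150]
 [165 103]] [[ 788.6 -301.4]
 [ 637.  -296.9]
 [ 615.7  295.5]
 [ 770.8  301. ]] [[ 783.4 -297.7]
 [ 633.6 -293.3]
 [ 612.7  291.7]
 [ 765.8  297.1]]
((702.454833984375, -1.638763427734375), (165.169921875, 606.4170532226562), 2.4781200885772705)
```

View pics/mask2.png

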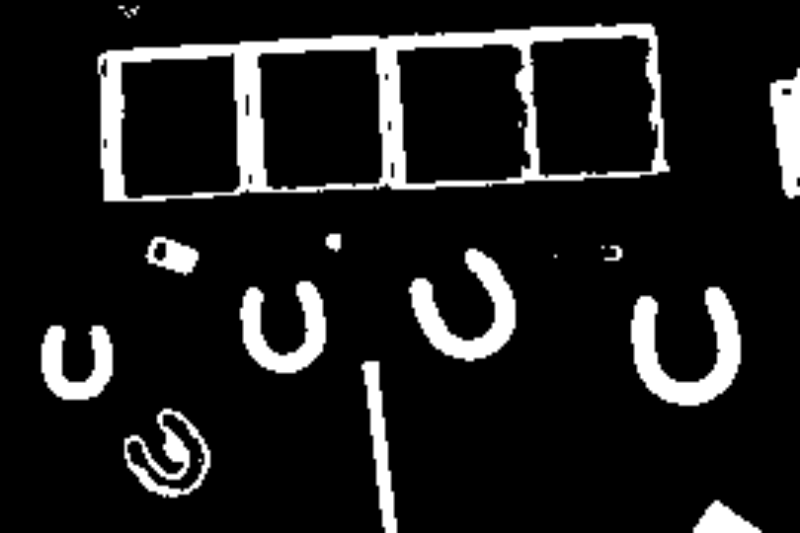

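View pics/s1.png

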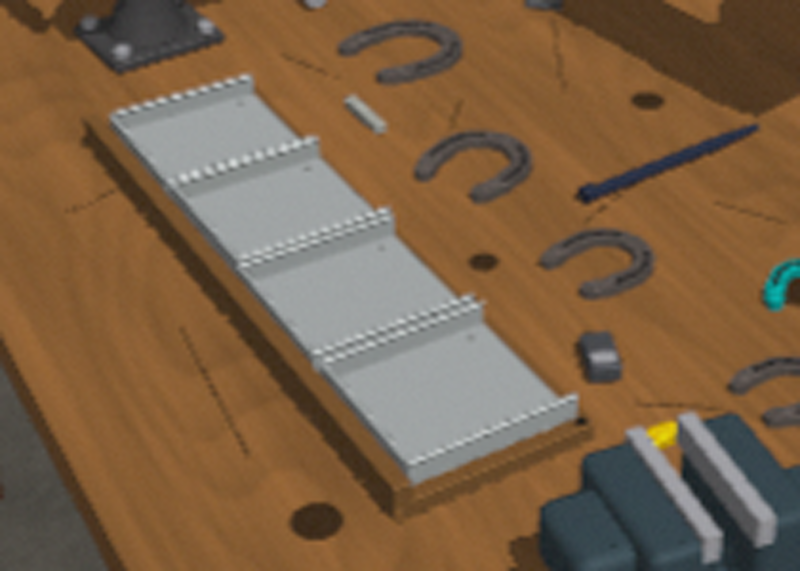

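The four dark shoes in the top view, with pixels in the 512×384 image:

| Shoe | Pixel |
|---|---|
| shoe_74 | (156,207) |
| shoe_88 | (226,195) |
| shoe_102 | (286,188) |
| shoe_116 | (361,202) |

The look-alikes to leave alone are the yellow one at (147,170) and the turquoise one at (186,238). The crop confirms this, and the measured size of 122.7×117 fits shoe_116. The grinder is at the right (-y) end, so the largest shoe goes in tray_4. I'll start with shoe_116.

arm_command(
  series=[
    [[0.025, 0.027, 0, 8.3, 1], [0.05, 0.054, 0, 16.6, 1], [0.075, 0.081, 0, 24.9, 1], [0.1, 0.108, 0, 33.2, 1], [0.125, 0.135, 0, 41.5, 0.8]],
  ],
  squeeze=100,
)

```text
clock: 0.8
tool_pos: [274.2, -471.0, 231.3]
eef_rot: [-0.264, 1.571, -0.865]
ft_force: [0.0, -0.7, 0.4]
finger_gap: 0.859
```

arm_command(
  series=[
    [[0.025, 0.027, -0.01, 8.3, 0.6], [0.05, 0.054, -0.02, 16.6, 0.6], [0.075, 0.081, -0.03, 24.9, 0.6], [0.1, 0.108, -0.04, 33.2, 0.6], [0.121, 0.133, -0.05, 41.5, 0.6]],
  ],
)

```text
clock: 1.3
tool_pos: [395.6, -337.9, 181.1]
eef_rot: [-0.621, 1.57, -0.497]
ft_force: [0.1, 0.5, -0.0]
finger_gap: 0.602
```

```bash
cat >> h.py <<'E'
def look(name,z=6):
    s,r,V=wrist(); im=r["pixels"]; cv2.imwrite(f"pics/{name}.png",im[:,:,::-1])
    Rm=R(s); print(s["clock"],s["tool_pos"].round(1),"jaw",np.degrees(np.arctan2(Rm[1,2],Rm[0,2])).round(2),"F",s["ft_force"].round(1),"gap",round(s["finger_gap"],3))
    m=shoemask(im); m=cv2.morphologyEx(m,cv2.MORPH_OPEN,np.ones((3,3)))
    cv2.imwrite(f"pics/{name}_m.png",m*255)
    n,l,st,ce=cv2.connectedComponentsWithStats(m)
    for i in range(1,n):
        if st[i,4]>500: print(st[i],*fit(r,(l==i).astype(np.uint8),z,V))
E
python3 -c "
from h import *
look('a1')"
```

```text
1.3 [ 395.6 -337.9  181.1] jaw 7.09 F [ 0.1  0.5 -0. ] gap 0.602
[ 250  116  123  111 5968] [ 446.22128296 -331.93249512] 7.476532936096192 -17.248933449075096 (np.float64(123.37919222264281), np.float64(116.98172784394319))
[   0  157  149  202 8570] [ 174.89163208 -475.01708984] -125.61239624023435 -123.12889169320725 (np.float64(310.1361464108445), np.float64(44.387572453179246))
[    0   240   512   144 39427] [ 411.72277832 -513.89135742] 97.00009202957156 106.21177842950864 (np.float64(202.4692585440821), np.float64(660.4305888424569))
```

View pics/a1.png

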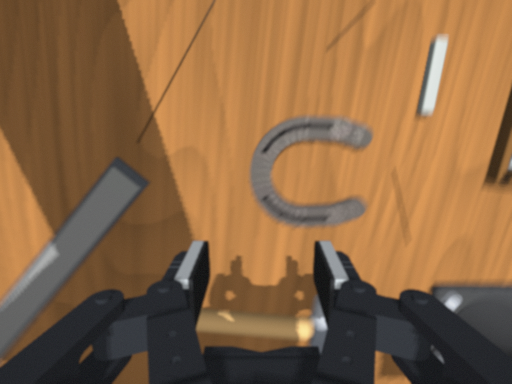

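View pics/a1_m.png

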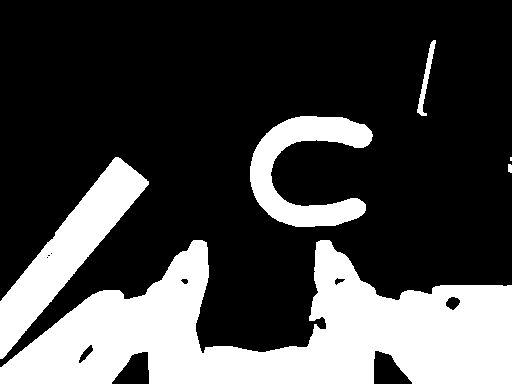

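```bash
cat >> h.py <<'E'
def heel(r,mask,z,view=None):
    c,_=cv2.findContours(mask,cv2.RETR_EXTERNAL,cv2.CHAIN_APPROX_NONE); c=max(c,key=cv2.contourArea)
    d=cv2.convexityDefects(c,cv2.convexHull(c,returnPoints=False)).reshape(-1,4)
    s,e,f,_=d[d[:,3].argmax()]
    P=cast(r,c[[s,e,f]].reshape(-1,2),z,view); v=P[1]-P[0]
    a=np.degrees(np.arctan2(v[1],v[0]))-90; m=P[:2].mean(0)-P[2]
    if m@[np.cos(np.radians(a)),np.sin(np.radians(a))]<0:a+=180
    return (a+180)%360-180, np.degrees(np.arctan2(m[1],m[0]))
E
sed -i 's/print(st\[i\],\*fit(r,(l==i).astype(np.uint8),z,V))/print(st[i],*fit(r,(l==i).astype(np.uint8),z,V),"heel",heel(r,(l==i).astype(np.uint8),z,V))/' h.py
python3 -c "
from h import *
look('a2')
r=read_camera('top');m=shoemask(r['pixels']);n,l,st,ce=cv2.connectedComponentsWithStats(m)
for i in range(1,n):
    x,y,w,h,a=st[i]
    if a>60 and 160<y<260 and 130<x<400: print(ce[i],heel(r,(l==i).astype(np.uint8),6))
"
```

```text
1.35 [ 397.  -334.5  179.5] jaw 7.63 F [ 1.4  2.3 -1.8] gap 0.603
[ 246  123  124  110 5935] [ 444.64501953 -334.56243896] 6.879916667938241 -14.747906721934916 (np.float64(124.07237862363075), np.float64(116.71489164109914)) heel (np.float64(6.879909815399998), np.float64(7.41535808787325))
[   0  160  144  189 8008] [ 177.168396   -465.48495483] -126.1978225708008 -123.73705514402785 (np.float64(288.0345448756394), np.float64(42.787387814852934)) heel (np.float64(143.80217419806473), np.float64(-127.94174072796308))
[    0   240   512   144 38967] [ 414.41479492 -508.06317139] 97.5386624336243 103.02759666406106 (np.float64(200.61459549655603), np.float64(655.3686241304982)) heel (np.float64(97.53866101488643), np.float64(72.17385421542168))
[188.0610687 170.9389313] (np.float64(-22.23251307850586), np.float64(26.741794978548803))
[287.60707635 189.98324022] (np.float64(28.72847309228544), np.float64(26.838045778617605))
[343.79641041 301.9492073 ] (np.float64(-147.19267554311776), np.float64(168.14599205349583))
[225.68009479 196.31990521] (np.float64(6.691985720946803), np.float64(9.332923901124998))
[155.33923304 207.66961652] (np.float64(-0.3691957787684714), np.float64(7.946298337206505))
[258.32051282 239.47435897] (np.float64(96.92773744065602), np.float64(-177.09066354477983))
[186.67368421 239.10175439] (np.float64(37.183834362418565), np.float64(31.90865041580685))
```

arm_command(
  series=[
    [[0.001, -0.001, -0.04, 0.3, 0.6], [0.001, -0.001, -0.08, 0.3, 0.6], [0.001, -0.001, -0.1, 0.3, 0.6], [0.001, -0.001, -0.11, 0.3, 0.6], [0.001, -0.001, -0.11, 0.3, 0.6]],
  ],
)

```text
clock: 1.95
tool_pos: [394.7, -340.4, 70.6]
eef_rot: [2.403, 1.569, 2.524]
ft_force: [0.1, -0.7, 0.4]
finger_gap: 0.601
```

```bash
python3 -c "
from h import *
look('a3')"
```

```text
1.95 [ 394.7 -340.4   70.6] jaw 6.94 F [ 0.1 -0.7  0.4] gap 0.601
[    0   124   512   260 47187] [ 396.50500488 -389.54882812] 6.937896728515619 38.249081150835885 (np.float64(431.04756253129176), np.float64(214.1921845491051)) heel (np.float64(136.33906744566968), np.float64(159.2681542142783))
[   0  181   95  152 7078] [ 223.9680481  -402.45672607] -126.08391189575194 -110.22854690880982 (np.float64(133.144893185657), np.float64(42.50580393106037)) heel (np.float64(-36.083897733680374), np.float64(50.15378866394459))
```

View pics/a3.png

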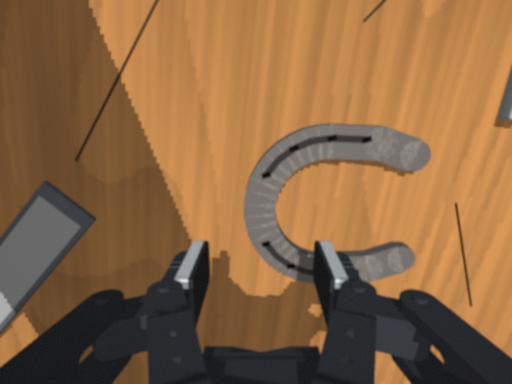

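arm_command(
  series=[
    [[0, 0, -0.03, 0, 0.6], [0, 0, -0.055, 0, 0.6], [0, 0, -0.065, 0, 0.6], [0, 0, -0.068, 0, 0.6], [0, 0, -0.068, 0, 0.6]],
  ],
)

```text
clock: 2.5
tool_pos: [395.9, -340.6, 4.1]
eef_rot: [-0.847, 1.57, -0.725]
ft_force: [0.3, -0.2, -0.9]
finger_gap: 0.595
```

arm_command(
  series=[
    [[0, 0, 0, 0, 0], [0, 0, 0, 0, 0], [0, 0, 0, 0, 0], [0, 0, 0, 0, 0], [0, 0, 0, 0, 0]],
  ],
)

```text
clock: 3.0
tool_pos: [395.3, -340.8, 4.8]
eef_rot: [-1.637, 1.57, -1.513]
ft_force: [-6.6, -0.4, 14.7]
finger_gap: 0.213
```

```bash
python3 -c "
from h import *
look('a4')"
```

```text
3.0 [ 395.3 -340.8    4.8] jaw 7.09 F [-6.6 -0.4 14.7] gap 0.213
[    0   133   512   251 55168] [ 394.5619812  -353.62518311] 7.046442031860351 4.9214228405931255 (np.float64(295.223849517501), np.float64(142.82337820853058)) heel (np.float64(21.10838400768108), np.float64(-5.409493084596154))
[  0 241  30  57 938] [ 272.29202271 -367.63092041] -96.52364349365234 -64.8524101862032 (np.float64(33.121136198133456), np.float64(14.182871440711835)) heel (np.float64(53.61074256065129), np.float64(-15.633893242424293))
```

View pics/a4.png

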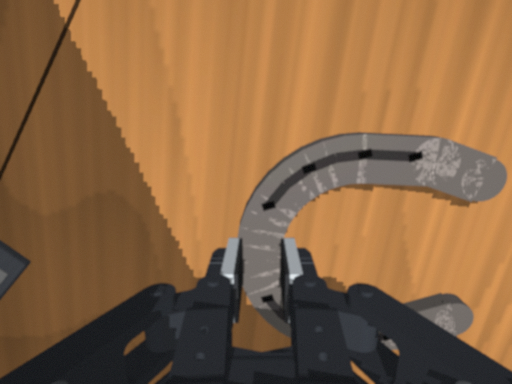

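arm_command(
  series=[
    [[0, 0, 0.02, 0, 0], [0, 0, 0.05, 0, 0], [0, 0, 0.09, 0, 0], [0, 0, 0.097, 0, 0], [0, 0, 0.097, 0, 0]],
  ],
)

```text
clock: 3.55
tool_pos: [396.1, -340.7, 101.7]
eef_rot: [-0.855, 1.568, -0.732]
ft_force: [-0.1, -1.0, -4.9]
finger_gap: 0.215
```

```bash
python3 -c "
from h import *
look('a5')"
```

```text
3.55 [ 396.1 -340.7  101.7] jaw 7.05 F [-0.1 -1.  -4.9] gap 0.215
[465  16  34 101 921] [ 540.27313232 -228.01245117] -86.20280981063843 -81.67947721367425 (np.float64(66.03829703230926), np.float64(7.353852494744274)) heel (np.float64(3.7971718766369236), np.float64(91.30901212444196))
[    0   133   512   251 56082] [ 401.50115967 -411.55194092] 6.8822441101074165 9.561904462024762 (np.float64(496.642002731112), np.float64(240.46849894580123)) heel (np.float64(21.214504785974896), np.float64(0.9948253584874303))
[   0  170  112  166 6812] [ 211.17549133 -419.51535034] -126.05250549316403 -122.58345438986143 (np.float64(175.42858043085045), np.float64(42.6243577037323)) heel (np.float64(173.44644139258202), np.float64(-166.9930520538029))
```

View pics/a5.png

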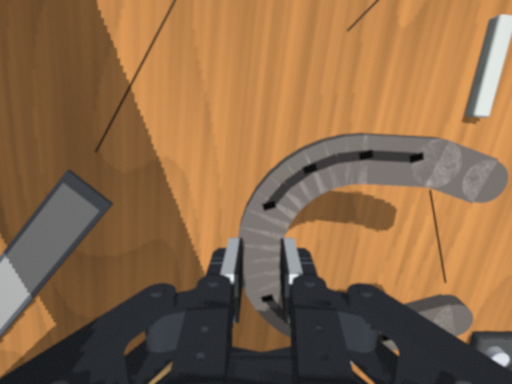

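arm_command(
  series=[
    [[0.03, 0.018, 0, -1, 0], [0.075, 0.045, 0.01, -2, 0], [0.12, 0.072, 0.02, -3, 0], [0.165, 0.098, 0.03, -4, 0], [0.2, 0.12, 0.03, -5, 0]],
  ],
)

```text
clock: 4.1
tool_pos: [595.5, -219.2, 128.9]
eef_rot: [2.836, 1.569, 2.87]
ft_force: [-0.1, -1.7, -3.4]
finger_gap: 0.209
```

arm_command(
  series=[
    [[0.005, 0.001, 0, 0, 0], [0.005, 0.001, 0, 0, 0], [0.005, 0.001, 0, 0, 0]],
  ],
)

```text
clock: 4.4
tool_pos: [597.6, -219.4, 128.1]
eef_rot: [2.832, 1.567, 2.868]
ft_force: [-0.8, 0.6, -3.5]
finger_gap: 0.207
```

```bash
python3 -c "
from h import *
look('a6')"
```

```text
4.4 [ 597.6 -219.4  128.1] jaw 2.05 F [-0.8  0.6 -3.5] gap 0.207
[  46    0  161   97 6281] [ 488.52722168 -116.60647583] 80.73107147216795 62.32177811119077 (np.float64(63.69274456912099), np.float64(121.07299219538106)) heel (np.float64(80.7310691000007), np.float64(60.361246720497846))
[    0   114   512   270 65461] [ 593.56604004 -297.97387695] -87.78830552101137 -104.42576032624052 (np.float64(281.1541045738477), np.float64(549.9364942700504)) heel (np.float64(55.68647432436748), np.float64(3.8195385818319134))
```

View pics/a6.png

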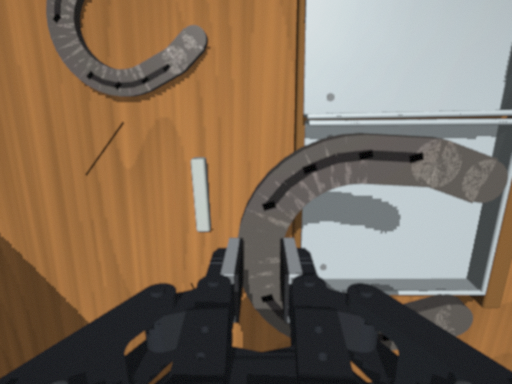

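```bash
python3 - <<'E'
from h import *
s,r,V=wrist(); im=r["pixels"]
cv2.imwrite("pics/a7.png",cv2.resize(im[90:310,280:512,::-1],(800,758)[:2] if 0 else (632,600),interpolation=cv2.INTER_CUBIC))
g=cv2.cvtColor(im,cv2.COLOR_RGB2GRAY).astype(float); sat=cv2.cvtColor(im,cv2.COLOR_RGB2HSV)[...,1].astype(int)
pts=[]
for y in list(range(5,108,6))+[]:
    row=sat[y,280:330]; k=np.where((row[:-1]>70)&(row[1:]<=70))[0]
    if len(k): pts.append((280+k[-1]+.5,y))
W=cast(r,pts,20,V); p=np.polyfit(W[:,1],W[:,0],1); print(np.array(pts)[::4],"front edge x at y=-220:",np.polyval(p,-220)," slope deg",np.degrees(np.arctan(-p[0])), np.polyval(p,W[:,1]).round(1)[::6],W[::6].round(1))
for x in (330,360,390,420,450): print(x,[ (y,int(g[y,x])) for y in list(range(108,130,1))])
for x in (340,370,): print(x,[ (y,int(g[y,x])) for y in list(range(270,300,1))])
E
```

```text
[[304.5   5. ]
 [304.5  29. ]
 [303.5  53. ]
 [303.5  77. ]
 [302.5 101. ]] front edge x at y=-220: 631.3724753228865  slope deg 2.9682016623435787 [624.2 625.4 626.7] [[ 624.2  -81.3]
 [ 625.2 -104.4]
 [ 627.  -129. ]]
330 [(108, 207), (109, 209), (110, 207), (111, 202), (112, 192), (113, 200), (114, 217), (115, 211), (116, 179), (117, 132), (118, 107), (119, 140), (120, 190), (121, 218), (122, 213), (123, 183), (124, 142), (125, 120), (126, 117), (127, 121), (128, 121), (129, 120)]
360 [(108, 206), (109, 206), (110, 202), (111, 197), (112, 201), (113, 214), (114, 212), (115, 188), (116, 152), (117, 111), (118, 110), (119, 160), (120, 202), (121, 216), (122, 205), (123, 170), (124, 135), (125, 114), (126, 116), (127, 121), (128, 121), (129, 120)]
390 [(108, 204), (109, 203), (110, 199), (111, 196), (112, 203), (113, 210), (114, 199), (115, 167), (116, 124), (117, 90), (118, 111), (119, 168), (120, 203), (121, 210), (122, 194), (123, 160), (124, 125), (125, 114), (126, 116), (127, 119), (128, 119), (129, 119)]
420 [(108, 200), (109, 197), (110, 195), (111, 200), (112, 208), (113, 202
[... 467 characters left out ...]
270, 201), (271, 201), (272, 203), (273, 202), (274, 201), (275, 202), (276, 198), (277, 182), (278, 158), (279, 139), (280, 132), (281, 132), (282, 133), (283, 131), (284, 133), (285, 132), (286, 132), (287, 130), (288, 132), (289, 142), (290, 154), (291, 131), (292, 81), (293, 37), (294, 26), (295, 31), (296, 33), (297, 33), (298, 37), (299, 36)]
370 [(270, 201), (271, 201), (272, 201), (273, 200), (274, 201), (275, 202), (276, 195), (277, 178), (278, 151), (279, 135), (280, 133), (281, 131), (282, 130), (283, 124), (284, 101), (285, 69), (286, 42), (287, 32), (288, 33), (289, 32), (290, 34), (291, 34), (292, 37), (293, 44), (294, 44), (295, 45), (296, 40), (297, 35), (298, 32), (299, 32)]
```

View pics/a7.png

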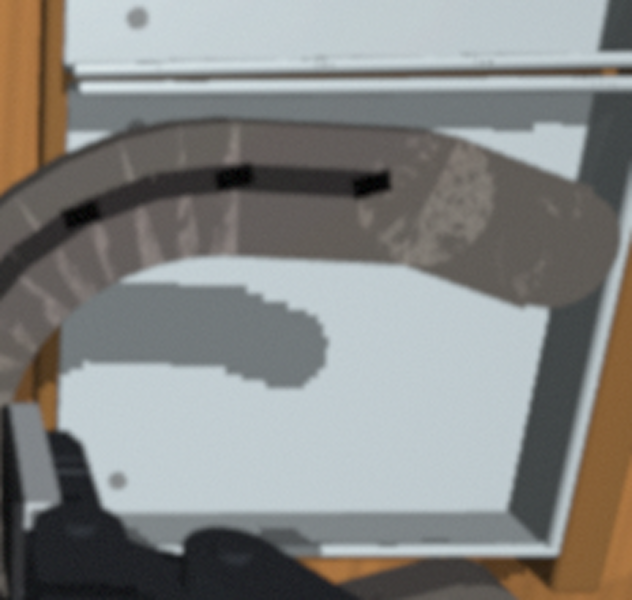

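```bash
python3 - <<'E'
from h import *
s,r,V=wrist()
a=cast(r,[(330,123.8),(390,122.8),(450,122.3),(330,118),(450,116)],40,V); b=cast(r,[(340,278),(370,278),(440,278)],20,V); c=cast(r,[(340,288.5)],40,V)
print(s["clock"],a.round(1),b.round(1),c.round(1))
for q in (a[:3],b): print(np.degrees(np.polyfit(q[:,0],q[:,1],1)[0]))
# back wall inner bottom: crop px (550,310)->(510,510)
B=cast(r,[(280+550*232/632,90+310*220/600),(280+510*232/632,90+510*220/600)],20,V);print(B.round(1))
E
```

```text
4.5 [[ 646.4 -161.8]
 [ 689.7 -159.6]
 [ 732.9 -157.9]
 [ 646.  -157.7]
 [ 732.  -153.5]] [[ 673.3 -300. ]
 [ 700.7 -299.1]
 [ 764.4 -296.8]] [[ 668.3 -298.1]]
2.5884011662697977
2.029887599975133
[[ 785.6 -224.6]
 [ 788.9 -294.9]]
```

```bash
python3 - <<'E'
from h import *
r=read_camera("top"); im=r["pixels"]
cv2.imwrite("pics/t2.png",cv2.resize(im[85:160,155:375,::-1],(800,273),interpolation=cv2.INTER_CUBIC))
k=.3375
px=[(130+x*k,85+y*k) for x,y in [(103,200),(243,192),(385,187),(533,180),(662,175)]]
print(px);print(cast(r,px,20).round(1));print(cast(r,px,40).round(1))
C=-r["view"][:3,:3].T@r["view"][:3,3];print(C)
E
```

```text
[(164.7625, 152.5), (212.0125, 149.8), (259.9375, 148.1125), (309.88750000000005, 145.75), (353.425, 144.0625)]
[[ 607.6  299.5]
 [ 614.5  146.4]
 [ 618.6   -7.2]
 [ 625.2 -167.1]
 [ 630.2 -307.9]]
[[ 604.7  295.6]
 [ 611.5  144.5]
 [ 615.5   -7.2]
 [ 622.  -165.1]
 [ 627.  -304.1]]
[ 374.51400371   -8.43937962 1603.13507179]
```

View pics/t2.png

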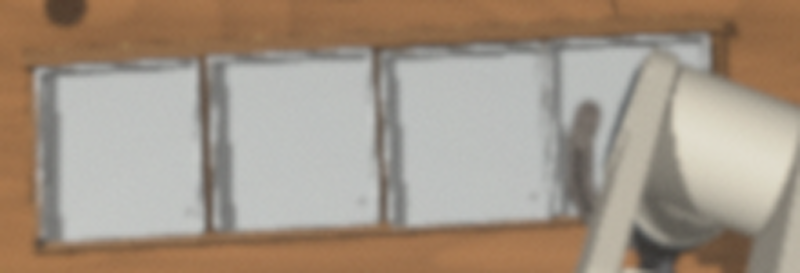

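Top and wrist views now agree on tray_4: its centre line is at y≈-231 and its front edge at x≈631, with the row turned about 2.3°. The first coarse polygon from the top view was about 12 mm off.

arm_command(
  series=[
    [[0.03, -0.006, 0, 0.3, 0], [0.057, -0.012, -0.02, 0.3, 0], [0.057, -0.012, -0.055, 0.3, 0], [0.057, -0.012, -0.075, 0.3, 0], [0.057, -0.012, -0.085, 0.3, 0]],
  ],
)

```text
clock: 5.1
tool_pos: [654.6, -231.8, 42.8]
eef_rot: [2.769, 1.567, 2.809]
ft_force: [-0.3, 0.3, -3.6]
finger_gap: 0.211
```

```bash
python3 -c "
from h import *
look('a8')"
```

```text
5.1 [ 654.6 -231.8   42.8] jaw 2.29 F [-0.3  0.3 -3.6] gap 0.211
[   0    0   61   52 1921] [ 528.30639648 -121.34547424] -150.14643096923828 -118.18280696951156 (np.float64(42.86041133118323), np.float64(18.94163452671711)) heel (np.float64(168.4749598898727), np.float64(-126.21961751550793))
[ 207   87  305   12 1678] [ 705.46594238 -152.85702515] 3.351290941238398 3.137950408028948 (np.float64(165.6018268108461), np.float64(3.8604576921095486)) heel (np.float64(-86.54289165160262), np.float64(-165.1408101603739))
[    0   102   512   282 73213] [ 651.48913574 -258.85345459] -177.50269913673398 -164.9197918705624 (np.float64(373.36580991884256), np.float64(197.05100299970823)) heel (np.float64(141.95877976392313), np.float64(-163.15621838893256))
[  63  156   40  108 1342] [ 548.91381836 -228.22039795] -173.52257537841794 -161.69998655074107 (np.float64(12.79853141547062), np.float64(69.36033454134389)) heel (np.float64(-173.52257019769735), np.float64(-94.19854522538962))
```

View pics/a8.png

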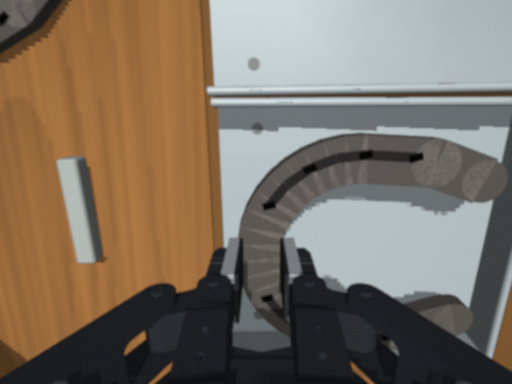

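arm_command(
  series=[
    [[0, 0, -0.01, 0, 0], [0, 0, -0.016, 0, 0], [0, 0, -0.018, 0, 0], [0, 0, -0.018, 0, 0]],
  ],
)

```text
clock: 5.55
tool_pos: [656.8, -231.7, 27.6]
eef_rot: [-0.409, 1.57, -0.368]
ft_force: [-0.9, -0.1, -4.1]
finger_gap: 0.211
```

arm_command(
  series=[
    [[0, 0, -0.002, 0, 0], [0, 0, -0.003, 0, 0], [0, 0, -0.003, 0, 0]],
  ],
)

```text
clock: 5.85
tool_pos: [657.1, -231.7, 25.0]
eef_rot: [-0.365, 1.57, -0.325]
ft_force: [-0.6, 1.4, 0.8]
finger_gap: 0.208
```

arm_command(
  series=[
    [[0, 0, 0, 0, 0.45], [0, 0, 0, 0, 0.45], [0, 0, 0, 0, 0.45], [0, 0, 0.03, 0, 0.45], [0, 0, 0.08, 0, 0.45]],
  ],
)

```text
clock: 6.35
tool_pos: [654.2, -230.8, 101.5]
eef_rot: [2.761, 1.564, 2.802]
ft_force: [0.3, -0.3, -0.3]
finger_gap: 0.454
```

arm_command(
  series=[
    [[0, 0.01, 0.05, 0, 0.6], [-0.02, 0.03, 0.06, 0, 0.6], [-0.05, 0.05, 0.06, 0, 0.6], [-0.05, 0.05, 0.06, 0, 0.6]],
  ],
)

```text
clock: 6.75
tool_pos: [603.3, -179.5, 164.7]
eef_rot: [2.682, 1.568, 2.724]
ft_force: [-0.9, 0.3, 0.4]
finger_gap: 0.602
```

```bash
python3 -c "
from h import *
look('a9',26)"
```

```text
6.75 [ 603.3 -179.5  164.7] jaw 2.39 F [-0.9  0.3  0.4] gap 0.602
[ 289    0  208  161 3460] [706.01489258 -90.45560455] -176.99638342857358 -159.86082060690651 (np.float64(161.87838904876924), np.float64(126.06230010688006)) heel (np.float64(133.01392073803572), np.float64(142.9948697394062))
[  75    7  134  134 7014] [494.40072632 -95.34555817] 26.84595298767091 -3.9446782567692416 (np.float64(103.25364335622402), np.float64(96.71934853759677)) heel (np.float64(26.845950115129824), np.float64(22.72177743053537))
[311 161 160   5 573] [ 721.17822266 -156.246521  ] 2.3287765979766735 9.025528509950263 (np.float64(144.99199731563147), np.float64(3.688631659315547)) heel (np.float64(93.1022944740971), np.float64(173.2676735816185))
[    0   163   512   221 46307] [ 601.63830566 -289.0559082 ] 92.42472243309022 89.98647646850603 (np.float64(255.57716980905857), np.float64(584.2964510146768)) heel (np.float64(108.68658016835542), np.float64(114.60739258796112))
```

View pics/a9.png

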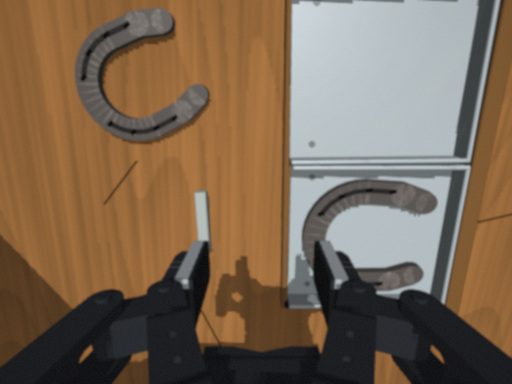

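arm_command(
  series=[
    [[-0.03, 0.013, 0, 6, 0.6], [-0.07, 0.03, 0, 12, 0.6], [-0.11, 0.047, 0, 19, 0.6], [-0.15, 0.062, 0, 25, 0.6], [-0.155, 0.066, 0, 25, 0.6]],
  ],
)

```text
clock: 7.3
tool_pos: [447.6, -114.6, 163.6]
eef_rot: [2.424, 1.567, 2.904]
ft_force: [0.4, 0.3, -0.0]
finger_gap: 0.598
```

arm_command(
  series=[
    [[0, 0, 0, 0, 0.6], [0, 0, 0, 0, 0.6]],
  ],
)

```text
clock: 7.5
tool_pos: [453.7, -116.4, 164.8]
eef_rot: [-0.776, 1.568, -0.3]
ft_force: [0.3, -0.1, -0.2]
finger_gap: 0.599
```

```bash
python3 -c "
from h import *
look('b1')"
```

```text
7.5 [ 453.7 -116.4  164.8] jaw 27.28 F [ 0.3 -0.1 -0.2] gap 0.599
[ 360    0   79   19 1129] [490.99810791  67.75862885] -62.85265922546384 -31.02570332074741 (np.float64(13.525453058752817), np.float64(66.44438947883447)) heel (np.float64(-80.05950411794313), np.float64(-161.02240910634228))
[ 246  120  115  103 5329] [488.16003418 -94.881073  ] 27.136808395385735 6.5746235313914605 (np.float64(109.84858203566898), np.float64(102.8253190969888)) heel (np.float64(27.13682920065537), np.float64(22.72260446100098))
[460 167  52  36 885] [661.09942627 -19.56110764] -88.05186986923216 -115.88376305846847 (np.float64(19.688408336034477), np.float64(60.785163696172845)) heel (np.float64(-88.0518733585726), np.float64(-51.32107247559923))
[    0   240   512   144 36299] [ 524.25372314 -265.23236084] 117.15032768249512 114.06739047139523 (np.float64(192.59656011568615), np.float64(627.619232527506)) heel (np.float64(117.16945421942711), np.float64(142.92728233358696))
```

View pics/b1.png

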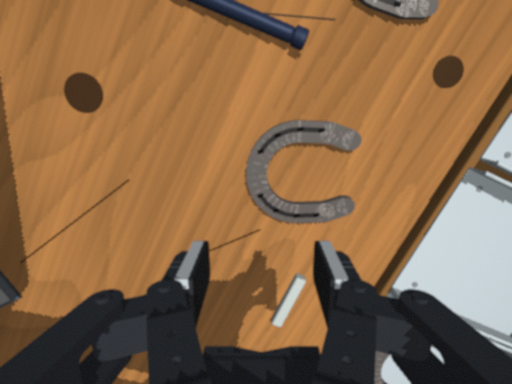

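arm_command(
  series=[
    [[0, 0, -0.04, 0, 0.6], [0, 0, -0.08, 0, 0.6], [0, 0, -0.105, 0, 0.6], [0, 0, -0.11, 0, 0.6], [0, 0, -0.11, 0, 0.6]],
  ],
)

```text
clock: 8.05
tool_pos: [452.1, -115.9, 53.7]
eef_rot: [2.432, 1.569, 2.909]
ft_force: [0.2, -0.6, 0.4]
finger_gap: 0.598
```

arm_command(
  series=[
    [[0, 0, 0, 0, 0.6]],
  ],
)

```text
clock: 8.15
tool_pos: [453.0, -116.1, 55.2]
eef_rot: [-0.754, 1.569, -0.277]
ft_force: [0.1, 0.7, 0.0]
finger_gap: 0.601
```

arm_command(
  series=[
    [[-0.003, 0.001, -0.02, 0, 0.6], [-0.0035, 0.001, -0.04, 0, 0.6], [-0.0035, 0.001, -0.048, 0, 0.6], [-0.0035, 0.001, -0.05, 0, 0.6], [-0.0035, 0.001, -0.05, 0, 0.6]],
  ],
)

```text
clock: 8.65
tool_pos: [448.8, -114.8, 5.0]
eef_rot: [-0.74, 1.57, -0.263]
ft_force: [-0.6, -0.3, 0.7]
finger_gap: 0.603
```

arm_command(
  series=[
    [[0, 0, 0, 0, 0], [0, 0, 0, 0, 0], [0, 0, 0, 0, 0], [0, 0, 0, 0, 0], [0, 0, 0, 0, 0]],
  ],
)

```text
clock: 9.15
tool_pos: [448.3, -115.1, 5.4]
eef_rot: [-1.445, 1.57, -0.967]
ft_force: [-3.8, -2.3, 15.7]
finger_gap: 0.186
```

arm_command(
  series=[
    [[0, 0, 0.02, 0, 0], [0, 0, 0.06, 0, 0], [0, 0, 0.1, 0, 0], [0, 0, 0.12, 0, 0], [0, 0, 0.12, 0, 0]],
  ],
)

```text
clock: 9.65
tool_pos: [450.0, -115.1, 127.1]
eef_rot: [-0.738, 1.565, -0.261]
ft_force: [-0.3, -0.4, -2.9]
finger_gap: 0.19
```

```bash
python3 -c "
from h import *
look('b2')"
```

```text
9.65 [ 450.  -115.1  127.1] jaw 27.34 F [-0.3 -0.4 -2.9] gap 0.19
[399   0  67  11 528] [499.02539062  67.49305725] -62.788690567016644 -41.9684339281646 (np.float64(6.528579734459669), np.float64(48.99971465053284)) heel (np.float64(-80.20672027811592), np.float64(-152.61967386128248))
[    0   149   512   235 51812] [ 489.83181763 -199.76838684] 27.07188796997071 35.39762987191716 (np.float64(550.3460520372653), np.float64(253.33253288266985)) heel (np.float64(49.00704688042208), np.float64(15.472825389413154))
```

View pics/b2.png

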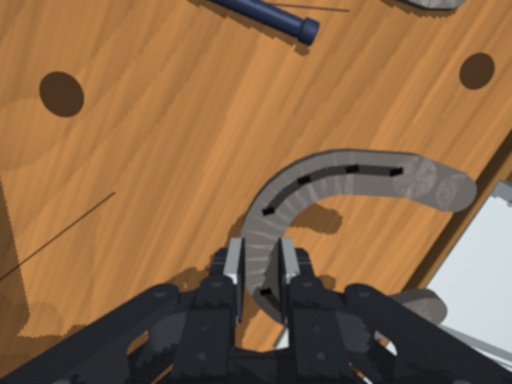

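arm_command(
  series=[
    [[0.025, 0.005, 0, -5, 0], [0.06, 0.012, 0, -11, 0], [0.1, 0.02, 0, -17, 0], [0.14, 0.028, 0, -22, 0], [0.15, 0.029, 0, -25, 0]],
  ],
)

```text
clock: 10.2
tool_pos: [601.2, -84.6, 122.2]
eef_rot: [0.515, 1.57, 0.553]
ft_force: [-0.0, -0.3, -2.6]
finger_gap: 0.187
```

arm_command(
  series=[
    [[0, 0, 0, 0, 0], [0, 0, 0, 0, 0], [0, 0, 0, 0, 0]],
  ],
)

```text
clock: 10.5
tool_pos: [596.2, -85.7, 123.1]
eef_rot: [2.979, 1.568, 3.021]
ft_force: [-0.7, 0.1, -2.7]
finger_gap: 0.184
```

```bash
cat >> h.py <<'E'
def edges(name):
    s,r,V=wrist(); im=r["pixels"]; cv2.imwrite(f"pics/{name}.png",im[:,:,::-1])
    Rm=R(s); print(s["clock"],s["tool_pos"].round(1),"jaw",np.degrees(np.arctan2(Rm[1,2],Rm[0,2])).round(2),"F",s["ft_force"].round(1),"gap",round(s["finger_gap"],3))
    sat=cv2.cvtColor(im,cv2.COLOR_RGB2HSV)[...,1].astype(int)
    pts=[]
    for y in range(5,120,5):
        k=np.where((sat[y,250:360][:-1]>70)&(sat[y,250:360][1:]<=70))[0]
        if len(k): pts.append((250+k[0]+.5,y))
    if len(pts)>5:
        W=cast(r,pts,20,V);p=np.polyfit(W[:,1],W[:,0],1);res=W[:,0]-np.polyval(p,W[:,1]);W=W[abs(res)<2];p=np.polyfit(W[:,1],W[:,0],1)
        print("front: x at tcp y",np.polyval(p,s["tool_pos"][1]).round(1),"yaw",np.degrees(np.arctan(-p[0])).round(2),len(W))
    g=cv2.cvtColor(im,cv2.COLOR_RGB2GRAY)
    L=cv2.createLineSegmentDetector().detect(g)[0].reshape(-1,4)
    for a in L:
        if abs(a[2]-a[0])>60 and abs(a[3]-a[1])<12 and max(a[0],a[2])>330: print(a.round(1),"z40",cast(r,a.reshape(2,2),40,V).round(1).tolist(),"z20",cast(r,a.reshape(2,2),20,V).round(1).tolist())
E
python3 -c "
from h import *
edges('b3')"
```

```text
10.5 [596.2 -85.7 123.1] jaw 2.39 F [-0.7  0.1 -2.7] gap 0.184
front: x at tcp y 625.4 yaw 1.43 20
[510.6 101.1 300.6 103.7] z40 [[766.0, -6.4], [621.4, -13.9]] z20 [[781.1, -5.8], [623.8, -14.0]]
[305.6  91.3 510.6  90.8] z40 [[624.2, -5.6], [764.1, 0.3]] z20 [[626.9, -4.9], [779.1, 1.4]]
[301.9 108.4 510.6 106. ] z40 [[622.5, -17.0], [766.9, -9.7]] z20 [[625.0, -17.3], [782.1, -9.4]]
[479.4 280.9 380.6 281.5] z40 [[778.8, -147.3], [698.1, -151.3]] z20 [[795.1, -159.1], [707.2, -163.5]]
[325.6 270.3 463.1 269.2] z40 [[651.8, -142.9], [763.1, -137.1]] z20 [[656.9, -154.3], [778.0, -148.1]]
```

View pics/b3.png

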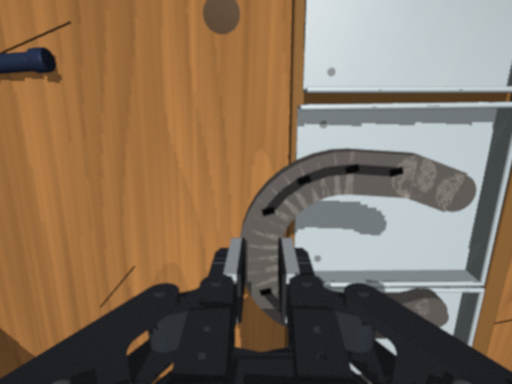

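arm_command(
  series=[
    [[0.03, 0.001, 0, 0, 0], [0.053, 0.001, -0.02, 0, 0], [0.053, 0.001, -0.06, 0, 0], [0.053, 0.001, -0.085, 0, 0], [0.053, 0.001, -0.085, 0, 0]],
  ],
)

```text
clock: 11.05
tool_pos: [647.4, -84.5, 35.5]
eef_rot: [2.97, 1.564, 3.011]
ft_force: [0.3, -0.7, -4.4]
finger_gap: 0.189
```

arm_command(
  series=[
    [[0, 0, -0.005, 0, 0], [0, 0, -0.01, 0, 0], [0, 0, -0.012, 0, 0], [0, 0, -0.012, 0, 0]],
  ],
)

```text
clock: 11.45
tool_pos: [651.5, -84.7, 28.0]
eef_rot: [-0.158, 1.57, -0.117]
ft_force: [-0.8, 0.1, -2.6]
finger_gap: 0.187
```

arm_command(
  series=[
    [[-0.002, 0, -0.001, 0, 0], [-0.002, 0, -0.003, 0, 0], [-0.002, 0, -0.003, 0, 0], [-0.002, 0, -0.003, 0, 0]],
  ],
)

```text
clock: 11.85
tool_pos: [649.3, -84.6, 25.5]
eef_rot: [-0.172, 1.57, -0.131]
ft_force: [-2.9, 0.7, 9.1]
finger_gap: 0.189
```

Contact with the tray floor. Release.

arm_command(
  series=[
    [[0, 0, 0, 0, 0.45], [0, 0, 0, 0, 0.45], [0, 0, 0, 0, 0.45], [0, 0, 0.03, 0, 0.45], [0, 0, 0.08, 0, 0.45]],
  ],
)

```text
clock: 12.35
tool_pos: [646.6, -84.3, 101.7]
eef_rot: [2.965, 1.564, 3.006]
ft_force: [1.3, -0.2, 0.5]
finger_gap: 0.456
```

arm_command(
  series=[
    [[-0.03, 0.03, 0.04, 1, 0.6], [-0.07, 0.06, 0.05, 3, 0.6], [-0.11, 0.09, 0.05, 4, 0.6], [-0.14, 0.12, 0.05, 5, 0.6], [-0.175, 0.15, 0.05, 5, 0.6]],
  ],
)

```text
clock: 12.85
tool_pos: [472.6, 66.4, 154.6]
eef_rot: [0.246, 1.57, 0.374]
ft_force: [0.1, 1.2, 0.8]
finger_gap: 0.602
```

arm_command(
  series=[
    [[-0.03, 0.02, 0, 0, 0.6], [-0.045, 0.035, 0, 0, 0.6], [-0.045, 0.035, 0, 0, 0.6], [-0.045, 0.035, 0, 0, 0.6]],
  ],
)

```text
clock: 13.25
tool_pos: [429.8, 100.5, 154.6]
eef_rot: [-0.069, 1.569, 0.06]
ft_force: [0.1, 0.8, 0.5]
finger_gap: 0.597
```

```bash
python3 -c "
from h import *
look('c1')"
```

```text
13.25 [429.8 100.5 154.6] jaw 7.42 F [0.1 0.8 0.5] gap 0.597
[ 388   20   62   71 1910] [550.38201904 225.77041626] 69.87552642822266 50.58974820847385 (np.float64(53.72718661739623), np.float64(31.153918714304552)) heel (np.float64(-19.79157998496754), np.float64(-26.097907924053146))
[ 251  136  102   91 4337] [468.69076538 102.34538269] 7.373557567596438 -11.361879984343565 (np.float64(94.95681649116193), np.float64(89.27816949994514)) heel (np.float64(7.373544338140107), np.float64(2.7010337648387157))
[469 171  43  20 621] [650.10839844 127.42754364] 2.8779134750366206 10.270347044154938 (np.float64(43.13255452635474), np.float64(17.910792228126624)) heel (np.float64(20.440100893959652), np.float64(0.65206140246835))
[    0   240   512   144 36826] [445.28509521 -54.67227173] 97.2719340324402 84.9570659476045 (np.float64(185.64422454837978), np.float64(605.4653767043967)) heel (np.float64(97.2967369554853), np.float64(122.53646179270467))
```

View pics/c1.png

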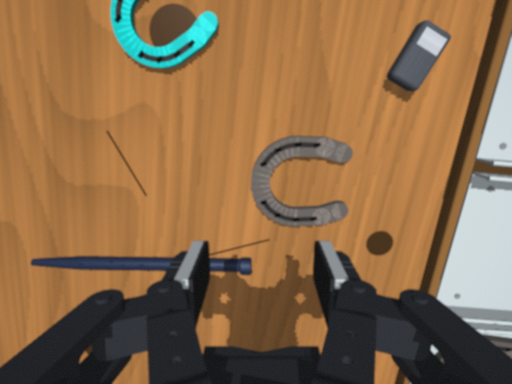

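arm_command(
  series=[
    [[0.001, -0.003, -0.04, 0, 0.6], [0.001, -0.003, -0.085, 0, 0.6], [0.001, -0.003, -0.11, 0, 0.55], [0.001, -0.003, -0.115, 0, 0.55], [0.001, -0.003, -0.115, 0, 0.55]],
  ],
)

```text
clock: 13.8
tool_pos: [430.5, 96.8, 38.8]
eef_rot: [-2.998, 1.569, -2.87]
ft_force: [-0.6, -0.1, 0.6]
finger_gap: 0.55
```

arm_command(
  series=[
    [[0, 0, 0, 0, 0.55]],
  ],
)

```text
clock: 13.9
tool_pos: [431.5, 97.3, 40.2]
eef_rot: [0.066, 1.569, 0.194]
ft_force: [-0.6, 0.7, 0.2]
finger_gap: 0.55
```

```bash
python3 -c "
from h import *
look('c2')"
```

```text
13.9 [431.5  97.3  40.2] jaw 7.31 F [-0.6  0.7  0.2] gap 0.55
[ 51   0  85  26 696] [334.94836426 199.89936829] 104.37849044799808 147.92148560042406 (np.float64(8.999765463636692), np.float64(43.092227607388395)) heel (np.float64(104.3785020258656), np.float64(95.89137585067571))
[ 468    0   44   76 2149] [536.29888916 212.40875244] -69.51838874816895 -95.8368722552674 (np.float64(36.95981165630155), np.float64(21.73095985449686)) heel (np.float64(159.13221238437444), np.float64(-116.10961525775114))
[    0   150   512   234 45032] [433.84951782  58.76834869] 7.129511356353763 38.79267378066924 (np.float64(368.3151651065503), np.float64(168.7239335099976)) heel (np.float64(134.19034647137386), np.float64(154.63122648985322))
```

View pics/c2.png

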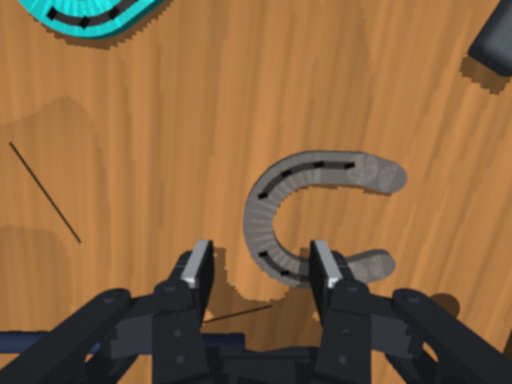

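arm_command(
  series=[
    [[0, 0, -0.02, 0, 0.55], [0, 0, -0.03, 0, 0.55], [0, 0, -0.035, 0, 0.55], [0, 0, -0.035, 0, 0.55], [0, 0, -0.035, 0, 0.3]],
  ],
)

```text
clock: 14.45
tool_pos: [430.4, 97.4, 4.6]
eef_rot: [0.106, 1.57, 0.234]
ft_force: [0.5, 0.3, 0.2]
finger_gap: 0.397
```

arm_command(
  series=[
    [[0, 0, 0, 0, 0], [0, 0, 0, 0, 0], [0, 0, 0, 0, 0], [0, 0, 0, 0, 0], [0, 0, 0, 0, 0]],
  ],
)

```text
clock: 14.95
tool_pos: [430.3, 97.6, 5.2]
eef_rot: [0.383, 1.57, 0.512]
ft_force: [-4.4, 2.6, 13.7]
finger_gap: 0.162
```

arm_command(
  series=[
    [[0, 0, 0.02, 0, 0], [0, 0, 0.06, 0, 0], [0, 0, 0.1, 0, 0], [0, 0, 0.12, 0, 0], [0, 0, 0.12, 0, 0]],
  ],
)

```text
clock: 15.45
tool_pos: [432.1, 97.8, 127.2]
eef_rot: [0.09, 1.565, 0.218]
ft_force: [0.4, 0.7, -2.2]
finger_gap: 0.157
```

```bash
python3 -c "
from h import *
look('c3')"
```

```text
15.45 [432.1  97.8 127.2] jaw 7.34 F [ 0.4  0.7 -2.2] gap 0.157
[ 397    6   71   80 2405] [549.98669434 225.8616333 ] 69.62248229980472 49.15164028455075 (np.float64(54.33449237641719), np.float64(31.51460996523531)) heel (np.float64(-20.381624911267153), np.float64(-47.2471870480028))
[    0   165   512   219 49106] [443.00738525  -0.65878296] 6.918652057647696 29.595453780353328 (np.float64(548.3903604055381), np.float64(238.64887037414974)) heel (np.float64(41.20068230992723), np.float64(-1.5903441259447744))
```

View pics/c3.png

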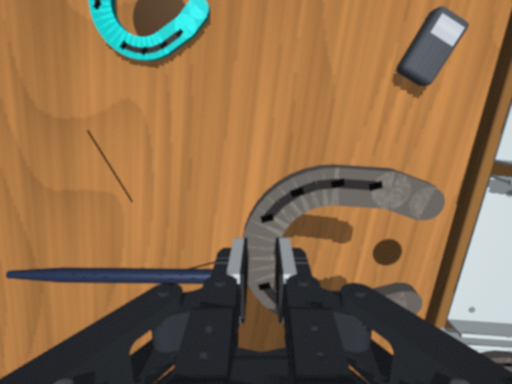

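arm_command(
  series=[
    [[0.03, -0.006, 0, -1, 0], [0.07, -0.014, 0, -2, 0], [0.11, -0.022, 0, -3, 0], [0.145, -0.029, 0, -4, 0], [0.16, -0.032, 0, -5, 0]],
  ],
)

```text
clock: 16.0
tool_pos: [592.3, 64.6, 122.2]
eef_rot: [-2.735, 1.57, -2.696]
ft_force: [-0.1, -0.6, -2.3]
finger_gap: 0.155
```

arm_command(
  series=[
    [[0, 0, 0, 0, 0], [0, 0, 0, 0, 0], [0, 0, 0, 0, 0]],
  ],
)

```text
clock: 16.3
tool_pos: [588.3, 65.5, 123.1]
eef_rot: [-3.096, 1.568, -3.055]
ft_force: [-0.5, 0.4, -0.8]
finger_gap: 0.161
```

```bash
python3 -c "
from h import *
edges('c4')"
```

```text
16.3 [588.3  65.5 123.1] jaw 2.37 F [-0.5  0.4 -0.8] gap 0.161
front: x at tcp y 622.7 yaw 3.6 20
[413.1 286.  488.1 286.5] z40 [[717.6, -3.4], [779.3, -1.2]] z20 [[729.2, -15.9], [796.4, -13.5]]
[510.6 102.8 309.4 103.1] z40 [[758.4, 143.5], [619.6, 137.9]] z20 [[773.5, 144.0], [622.5, 137.8]]
[306.9  88.4 510.6  87.3] z40 [[617.0, 147.4], [755.6, 153.5]] z20 [[619.7, 148.2], [770.5, 154.9]]
[484.4 281.9 409.4 282.1] z40 [[775.2, 2.9], [713.8, 0.2]] z20 [[791.9, -9.0], [725.1, -12.0]]
[309.4 107.9 510.6 107.8] z40 [[619.8, 134.6], [759.3, 140.2]] z20 [[622.8, 134.3], [774.5, 140.4]]
[406.9 126.1 336.8 122.8] z40 [[689.8, 125.1], [640.0, 125.4]] z20 [[698.9, 123.9], [644.7, 124.2]]
[475.7 125.8 409.3 122.8] z40 [[738.1, 127.1], [691.0, 127.4]] z20 [[751.5, 126.2], [700.3, 126.4]]
[314.4 270.  464.4 270.5] z40 [[634.7, 8.0], [756.5, 12.7]] z20 [[639.0, -3.5], [771.5, 1.7]]
```

View pics/c4.png

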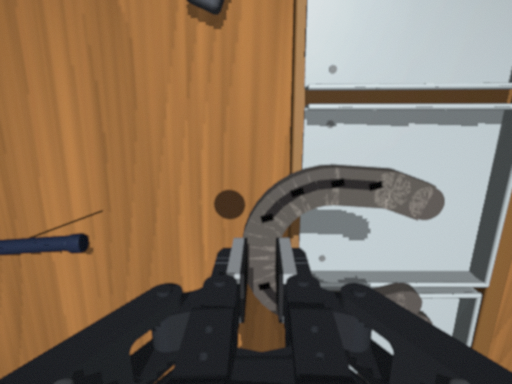

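arm_command(
  series=[
    [[0.03, 0.001, 0, 0, 0], [0.054, 0.001, -0.02, 0, 0], [0.054, 0.001, -0.06, 0, 0], [0.054, 0.001, -0.085, 0, 0], [0.054, 0.001, -0.085, 0, 0]],
  ],
)

```text
clock: 16.85
tool_pos: [640.4, 66.3, 35.6]
eef_rot: [-3.088, 1.564, -3.046]
ft_force: [-1.1, 0.5, -1.1]
finger_gap: 0.16
```

arm_command(
  series=[
    [[0, 0, -0.005, 0, 0], [0, 0, -0.01, 0, 0], [0, 0, -0.012, 0, 0], [0, 0, -0.012, 0, 0]],
  ],
)

```text
clock: 17.25
tool_pos: [644.5, 66.5, 28.0]
eef_rot: [0.091, 1.57, 0.132]
ft_force: [0.2, 0.1, -1.3]
finger_gap: 0.16
```

arm_command(
  series=[
    [[-0.002, 0, -0.001, 0, 0], [-0.002, 0, -0.003, 0, 0], [-0.002, 0, -0.003, 0, 0], [-0.002, 0, -0.003, 0, 0]],
  ],
)

```text
clock: 17.65
tool_pos: [642.3, 66.6, 25.3]
eef_rot: [0.273, 1.57, 0.314]
ft_force: [-2.3, 0.7, 7.0]
finger_gap: 0.162
```

arm_command(
  series=[
    [[0, 0, 0, 0, 0.45], [0, 0, 0, 0, 0.45], [0, 0, 0, 0, 0.45], [0, 0, 0.03, 0, 0.45], [0, 0, 0.08, 0, 0.45]],
  ],
)

```text
clock: 18.15
tool_pos: [639.5, 66.1, 101.7]
eef_rot: [-3.078, 1.564, -3.038]
ft_force: [1.1, 0.2, 1.1]
finger_gap: 0.448
```

arm_command(
  series=[
    [[-0.02, 0.02, 0.03, 0, 0.5], [-0.052, 0.055, 0.05, -1, 0.5], [-0.083, 0.09, 0.05, -1, 0.5], [-0.115, 0.125, 0.05, -2, 0.5], [-0.147, 0.16, 0.05, -2, 0.5]],
  ],
)

```text
clock: 18.65
tool_pos: [493.9, 227.4, 154.6]
eef_rot: [0.498, 1.57, 0.503]
ft_force: [1.0, 0.3, -0.1]
finger_gap: 0.495
```

arm_command(
  series=[
    [[-0.03, 0.034, 0, 0, 0.5], [-0.062, 0.07, 0, 0, 0.5], [-0.094, 0.105, 0, -0.4, 0.5], [-0.094, 0.105, 0, -0.4, 0.5], [-0.094, 0.105, 0, -0.4, 0.5]],
  ],
)

```text
clock: 19.15
tool_pos: [400.5, 332.1, 154.3]
eef_rot: [-0.216, 1.57, -0.214]
ft_force: [0.9, -0.4, 0.6]
finger_gap: 0.5
```

arm_command(
  series=[
    [[0, 0, 0, 0, 0.5], [0, 0, 0, 0, 0.5]],
  ],
)

```text
clock: 19.35
tool_pos: [402.0, 330.5, 154.2]
eef_rot: [-0.835, 1.571, -0.838]
ft_force: [0.5, -0.3, 0.3]
finger_gap: 0.498
```

```bash
python3 -c "
from h import *
look('d1')"
```

```text
19.35 [402.  330.5 154.2] jaw -0.15 F [ 0.5 -0.3  0.3] gap 0.498
[409   0  33  52 621] [536.80645752 460.31362915] 31.821695327758796 51.39042192183946 (np.float64(25.88968279426922), np.float64(38.31721616152373)) heel (np.float64(31.821658189474903), np.float64(41.29712632818367))
[ 249  142   87   77 3320] [432.10232544 329.01785278] -0.2192611694335834 -15.812132967374186 (np.float64(81.36600088704921), np.float64(75.0851244114233)) heel (np.float64(0.034294398192230346), np.float64(-5.876445154751772))
[    0   238   512   146 36318] [396.65383911 176.15766907] 89.65283966064455 52.735567752927615 (np.float64(187.41592699337735), np.float64(604.5688552714093)) heel (np.float64(89.19215800222764), np.float64(87.1557830235107))
```

View pics/d1.png

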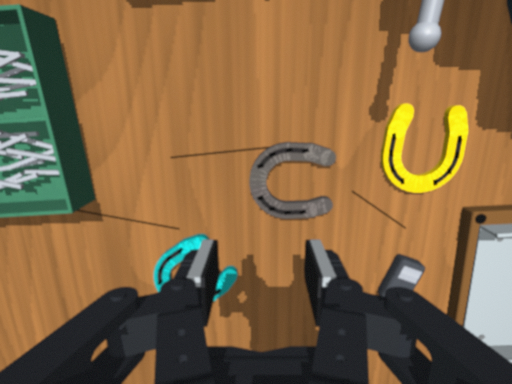

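arm_command(
  series=[
    [[-0.002, -0.001, -0.04, 0, 0.45], [-0.002, -0.001, -0.085, 0, 0.45], [-0.002, -0.001, -0.11, 0, 0.45], [-0.002, -0.001, -0.115, 0, 0.45], [-0.002, -0.001, -0.115, 0, 0.45]],
  ],
)

```text
clock: 19.9
tool_pos: [399.4, 329.6, 38.9]
eef_rot: [-2.414, 1.569, -2.416]
ft_force: [-0.3, 0.5, 0.1]
finger_gap: 0.447
```

arm_command(
  series=[
    [[0, 0, 0, 0, 0.45]],
  ],
)

```text
clock: 20.0
tool_pos: [400.2, 330.7, 40.4]
eef_rot: [0.697, 1.569, 0.695]
ft_force: [0.7, -0.6, 0.0]
finger_gap: 0.449
```

```bash
python3 -c "
from h import *
look('d2')"
```

```text
20.0 [400.2 330.7  40.4] jaw -0.1 F [ 0.7 -0.6  0. ] gap 0.449
[    0   167   512   217 42891] [397.73260498 287.40530396] -0.2619628906249842 33.82181611533028 (np.float64(368.5011770115479), np.float64(158.95666560120242)) heel (np.float64(126.63946777734168), np.float64(133.88946015153186))
```

View pics/d2.png

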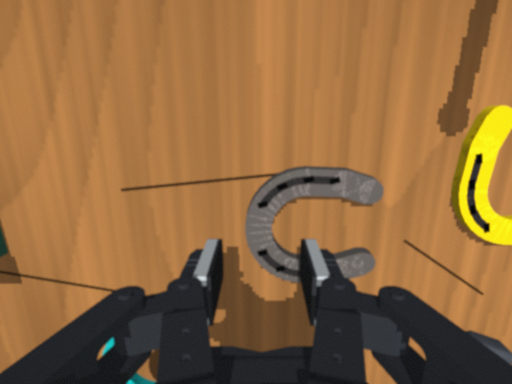

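arm_command(
  series=[
    [[0, -0.001, -0.02, 0, 0.45], [0, -0.001, -0.03, 0, 0.45], [0, -0.001, -0.035, 0, 0.45], [0, -0.001, -0.035, 0, 0.45], [0, -0.001, -0.035, 0, 0.3]],
  ],
)

```text
clock: 20.55
tool_pos: [399.4, 329.6, 4.7]
eef_rot: [0.69, 1.57, 0.689]
ft_force: [-0.1, 0.3, 0.1]
finger_gap: 0.304
```

arm_command(
  series=[
    [[0, 0, 0, 0, 0], [0, 0, 0, 0, 0], [0, 0, 0, 0, 0], [0, 0, 0, 0, 0], [0, 0, 0, 0, 0]],
  ],
)

```text
clock: 21.05
tool_pos: [399.3, 329.8, 5.4]
eef_rot: [0.872, 1.57, 0.871]
ft_force: [-2.9, -1.5, 10.8]
finger_gap: 0.14
```

arm_command(
  series=[
    [[0, 0, 0.02, 0, 0], [0, 0, 0.06, 0, 0], [0, 0, 0.1, 0, 0], [0, 0, 0.12, 0, 0], [0, 0, 0.12, 0, 0]],
  ],
)

```text
clock: 21.55
tool_pos: [400.8, 330.8, 127.6]
eef_rot: [0.688, 1.565, 0.687]
ft_force: [0.6, 0.2, -1.3]
finger_gap: 0.133
```

```bash
python3 -c "
from h import *
look('d3')"
```

```text
21.55 [400.8 330.8 127.6] jaw -0.06 F [ 0.6  0.2 -1.3] gap 0.133
[431   0  39  47 758] [543.34008789 457.72717285] 43.918842315673835 53.14382230517385 (np.float64(25.71882693316502), np.float64(32.34078096791098)) heel (np.float64(43.91870506487112), np.float64(31.32695922227988))
[    0   180   512   204 45335] [398.59768677 225.72814941] -0.4311141967773066 15.935918169280088 (np.float64(547.6331308832181), np.float64(224.76412915587147)) heel (np.float64(36.04762881576096), np.float64(-18.58384693589309))
```

View pics/d3.png

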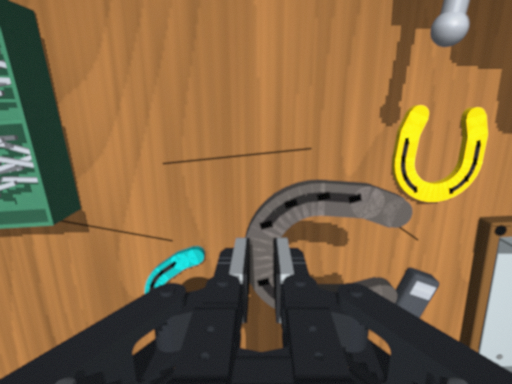

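arm_command(
  series=[
    [[0.03, -0.018, 0, 1, 0], [0.07, -0.044, 0, 1, 0], [0.11, -0.069, 0, 2, 0], [0.15, -0.094, 0, 2.4, 0], [0.182, -0.113, 0, 2.4, 0]],
  ],
)

```text
clock: 22.1
tool_pos: [582.1, 214.3, 122.3]
eef_rot: [-2.731, 1.569, -2.69]
ft_force: [-0.2, 0.7, -1.6]
finger_gap: 0.136
```

arm_command(
  series=[
    [[0, 0, 0, 0, 0], [0, 0, 0, 0, 0], [0, 0, 0, 0, 0]],
  ],
)

```text
clock: 22.4
tool_pos: [579.5, 216.5, 122.9]
eef_rot: [-2.919, 1.568, -2.878]
ft_force: [0.0, 0.0, -0.9]
finger_gap: 0.135
```

```bash
python3 -c "
from h import *
edges('d4')"
```

```text
22.4 [579.5 216.5 122.9] jaw 2.35 F [ 0.   0.  -0.9] gap 0.135
front: x at tcp y 648.3 yaw 29.16 4
[391.9 283.9 491.9 284.3] z40 [[690.8, 148.9], [772.8, 152.0]] z20 [[700.8, 136.5], [790.1, 139.9]]
[311.9 105.2 510.6 104. ] z40 [[612.5, 287.5], [749.5, 293.6]] z20 [[615.6, 287.3], [764.7, 294.0]]
[510.6  99.1 311.9 100.7] z40 [[748.7, 296.8], [612.3, 290.4]] z20 [[763.8, 297.5], [615.4, 290.5]]
[455.7 122.8 390.6 120.4] z40 [[714.6, 279.6], [668.7, 279.4]] z20 [[726.7, 278.8], [676.7, 278.6]]
[476.9 294.3 399.4 294.1] z40 [[762.8, 142.1], [698.6, 139.6]] z20 [[779.2, 129.1], [709.2, 126.3]]
[468.1 279.7 389.4 279.5] z40 [[752.4, 155.5], [688.1, 152.9]] z20 [[767.9, 143.7], [697.8, 140.8]]
[353.1 268.2 458.1 268.1] z40 [[657.1, 162.1], [741.9, 165.7]] z20 [[664.1, 150.9], [756.4, 154.8]]
```

View pics/d4.png

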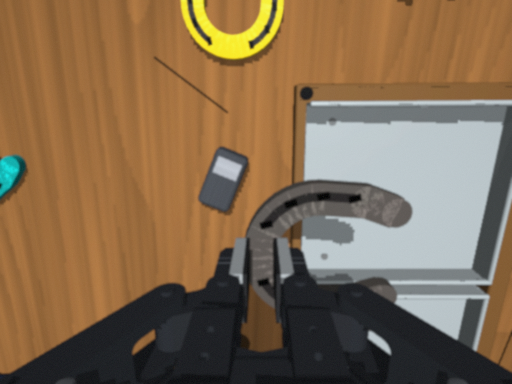

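```bash
python3 - <<'E'
from h import *
s,r,V=wrist(); sat=cv2.cvtColor(r["pixels"],cv2.COLOR_RGB2HSV)[...,1]
for y in (140,160,180,235,240):
    print(y,sat[y,292:312].tolist())
print(s["tool_pos"],cast(r,[(304.5,140),(303.5,160),(303,180)],20,V))
E
```

```text
140 [150, 155, 149, 144, 142, 141, 138, 140, 139, 143, 142, 124, 62, 2, 18, 19, 19, 17, 17, 18]
160 [155, 153, 142, 146, 141, 139, 142, 138, 141, 141, 134, 76, 3, 17, 17, 17, 16, 18, 17, 16]
180 [157, 152, 146, 141, 141, 141, 137, 140, 138, 136, 100, 23, 11, 15, 15, 13, 12, 8, 9, 7]
235 [146, 145, 144, 141, 138, 141, 141, 126, 99, 27, 12, 21, 21, 17, 19, 19, 19, 17, 21, 19]
240 [149, 147, 143, 142, 145, 145, 145, 138, 65, 3, 16, 19, 18, 18, 20, 20, 18, 19, 19, 19]
[579.5255934  216.77343429 123.27263665] [[612.35721924 261.40481236]
 [612.84401081 245.64147042]
 [613.75336595 229.28829015]]
```

arm_command(
  series=[
    [[0.03, 0.001, 0, 0, 0], [0.054, 0.0025, -0.02, 0, 0], [0.054, 0.0025, -0.06, 0, 0], [0.054, 0.0025, -0.085, 0, 0], [0.054, 0.0025, -0.085, 0, 0]],
  ],
)

```text
clock: 23.0
tool_pos: [631.5, 218.7, 35.4]
eef_rot: [-2.863, 1.564, -2.821]
ft_force: [-0.2, -0.6, -0.9]
finger_gap: 0.137
```

arm_command(
  series=[
    [[0, 0, -0.005, 0, 0], [0, 0, -0.01, 0, 0], [0, 0, -0.012, 0, 0], [0, 0, -0.012, 0, 0]],
  ],
)

```text
clock: 23.4
tool_pos: [635.4, 219.1, 28.0]
eef_rot: [0.302, 1.57, 0.343]
ft_force: [0.4, 0.1, -1.3]
finger_gap: 0.135
```

arm_command(
  series=[
    [[0, 0, -0.001, 0, 0], [0, 0, -0.003, 0, 0], [0, 0, -0.003, 0, 0], [0, 0, -0.003, 0, 0]],
  ],
)

```text
clock: 23.8
tool_pos: [635.7, 219.0, 25.6]
eef_rot: [0.263, 1.569, 0.304]
ft_force: [-2.6, -1.5, 4.9]
finger_gap: 0.139
```

arm_command(
  series=[
    [[0, 0, 0, 0, 0.45], [0, 0, 0, 0, 0.45], [0, 0, 0, 0, 0.45], [0, 0, 0.03, 0, 0.45], [0, 0, 0.08, 0, 0.45]],
  ],
)

```text
clock: 24.3
tool_pos: [632.6, 218.0, 101.4]
eef_rot: [-2.852, 1.564, -2.812]
ft_force: [0.7, 0.4, 0.4]
finger_gap: 0.455
```

arm_command(
  series=[
    [[-0.02, 0, 0.04, 0, 0.5], [-0.05, -0.03, 0.06, 0, 0.5], [-0.06, -0.06, 0.08, 0, 0.5], [-0.06, -0.06, 0.1, 0, 0.5], [-0.06, -0.06, 0.1, 0, 0.5]],
  ],
)

```text
clock: 24.8
tool_pos: [576.6, 158.6, 207.3]
eef_rot: [0.231, 1.566, 0.27]
ft_force: [0.4, 0.7, -0.0]
finger_gap: 0.495
```

```bash
python3 -c "
from h import *
look('e1',26)
import bench
r=read_camera('top');cv2.imwrite('pics/e1t.png',cv2.resize(r['pixels'][85:165,150:380,::-1],(800,278),interpolation=cv2.INTER_CUBIC))"
```

```text
24.8 [576.6 158.6 207.3] jaw 2.28 F [ 0.4  0.7 -0. ] gap 0.495
[ 296   27  176  159 5736] [691.63879395 225.88165283] -87.42014527320862 -126.41507079126048 (np.float64(152.4363190054348), np.float64(165.18620106082278)) heel (np.float64(-175.91063209077265), np.float64(-159.46241890055663))
[ 215   79   39   54 1079] [548.73156738 224.86375427] 69.33512878417969 70.86873740782622 (np.float64(48.351468410314624), np.float64(27.05521241131669)) heel (np.float64(66.86610674382385), np.float64(26.827140749297122))
[ 311   78   87   81 3769] [668.15808105 217.15861511] 0.32175776362418884 -24.7513026871506 (np.float64(83.82755263567049), np.float64(78.31271145150396)) heel (np.float64(0.3217148302913415), np.float64(0.914767424615305))
[    0   191   512   193 42383] [579.8359375    6.66601562] 91.99348890781405 47.16043003392427 (np.float64(264.2626772135135), np.float64(672.2682210278168)) heel (np.float64(119.78381779439502), np.float64(156.3797486212716))
```

View pics/e1.png

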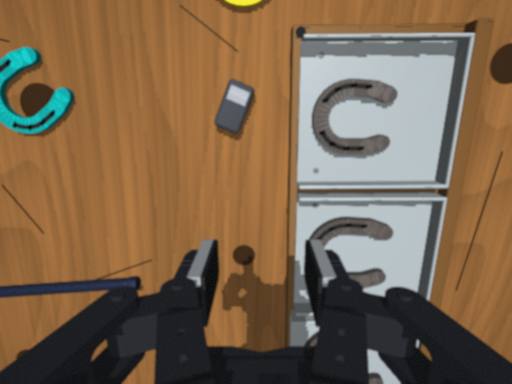

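View pics/e1t.png

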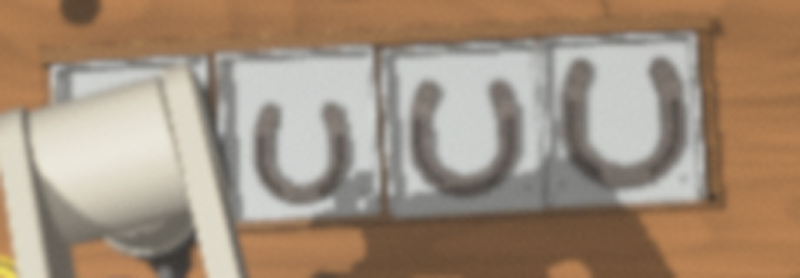

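arm_command(
  series=[
    [[-0.05, 0, 0.02, 0, 0.5], [-0.1, 0, 0.03, 0, 0.5], [-0.14, 0, 0.04, 0, 0.5], [-0.18, 0, 0.05, 0, 0.5], [-0.22, 0, 0.05, 0, 0.5]],
  ],
)

```text
clock: 25.4
tool_pos: [353.8, 159.2, 254.0]
eef_rot: [2.549, 1.571, 2.59]
ft_force: [-0.2, 0.7, 0.8]
finger_gap: 0.502
```

arm_command(
  series=[
    [[0, 0, 0, 0, 0.5], [0, 0, 0, 0, 0.5]],
  ],
)

```text
clock: 25.6
tool_pos: [354.7, 159.2, 253.7]
eef_rot: [-2.716, 1.571, -2.674]
ft_force: [0.6, -0.2, -0.6]
finger_gap: 0.497
```

```bash
python3 - <<'E'
from h import *
r=read_camera('top');im=r['pixels'];cv2.imwrite('pics/e2t.png',cv2.resize(im[85:165,150:380,::-1],(800,278),interpolation=cv2.INTER_CUBIC))
s=read_camera('scene');cv2.imwrite('pics/e2s.png',cv2.resize(s['pixels'][150:300,120:330,::-1],(800,571),interpolation=cv2.INTER_CUBIC))
g=cv2.cvtColor(im,cv2.COLOR_RGB2HSV)
m=((g[...,2]<150)&(g[...,1]<90)).astype(np.uint8); m=cv2.morphologyEx(m,cv2.MORPH_OPEN,np.ones((3,3)))
n,l,st,ce=cv2.connectedComponentsWithStats(m)
for i in range(1,n):
    if st[i,4]>150 and 90<ce[i][1]<160 and 160<ce[i][0]<370:
        c,_=cv2.findContours((l==i).astype(np.uint8),cv2.RETR_EXTERNAL,cv2.CHAIN_APPROX_NONE);P=cast(r,max(c,key=len).reshape(-1,2),26)
        y=P[:,1].mean();print(st[i],fit(r,(l==i).astype(np.uint8),26),"toe x",P[:,0].min().round(1),"front there",(631.4-(y+231)*.0395).round(1))
E
```

```text
[166 103   8  49 206] (array([690.4354248 , 287.95507812]), np.float64(-3.079681396484331), np.float64(-14.022075734414052), (np.float64(157.9348865074569), np.float64(21.366602070800866))) toe x 611.4 front there 610.9
[309 102  39  37 615] (array([ 707.95849609, -226.61682129]), np.float64(0.11269772052763698), np.float64(-3.272400758624957), (np.float64(117.93205408890992), np.float64(123.46462320224612))) toe x 649.0 front there 631.3
[268 109  32  33 470] (array([692.17431641, -83.30401611]), np.float64(-0.37265777587888477), np.float64(2.3353612853792627), (np.float64(104.30465871070817), np.float64(99.63059821691026))) toe x 640.0 front there 625.6
[223 115  28  29 357] (array([679.61444092,  67.2853241 ]), np.float64(2.5891072750091517), np.float64(1.8733401446657458), (np.float64(89.73972834491042), np.float64(87.48239958336558))) toe x 634.8 front there 619.6
[178 122  24  24 269] (array([667.49768066, 218.71839905]), np.float64(-0.9035797119140621), np.float64(-4.753693676988698), (np.float64(74.99919161755213), np.float64(74.94024032281212))) toe x 629.9 front there 613.6
```

View pics/e2t.png

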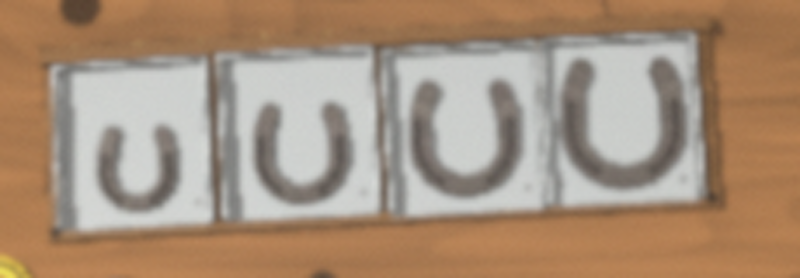

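View pics/e2s.png

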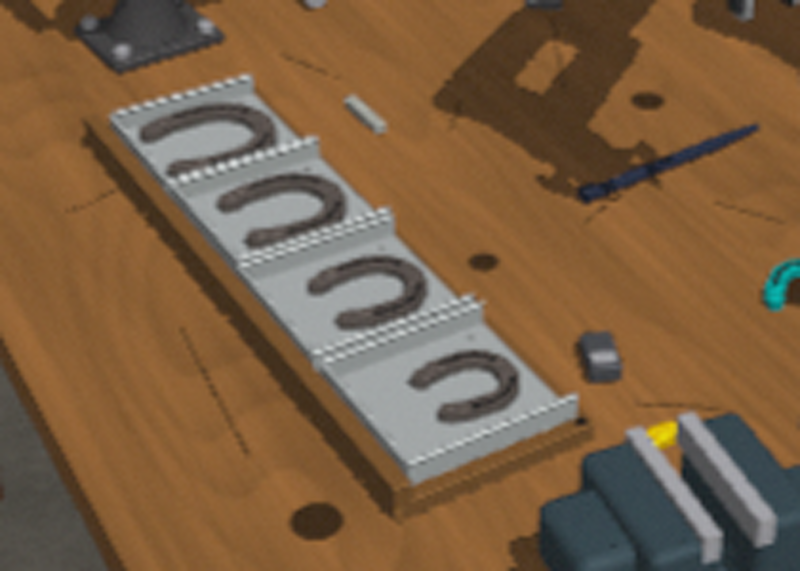

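The top and scene views show all four shoes flat, square and fully inside their trays, with the size falling away from the grinder. The toes sit about 14–17 mm behind the front edge, and the arm is clear.

```bash
python3 -c "
from bench import manip
print(manip.job_done())"
```

```text
the job is handed in; nothing more can be done
None
```

The four shoes are sorted and the job is handed in at about 26 s. The grinder is at the right (-y) end, so shoe_116 is in tray_4, shoe_102 in tray_3, shoe_88 in tray_2 and shoe_74 in tray_1.

**Final position:** in the last top and scene pictures every shoe lies flat, grooved side up, toe to the open front, and inside its tray. The toes are about 14–17 mm behind the front edge, and the shoes sit within about 4 mm of each tray's middle. The yellow and turquoise look-alikes were not touched, and the arm ended clear of everything.

**Checks that disagreed:**
- **Tray position:** my first rough tray outline from the top view was about 12 mm off sideways. The wrist camera and a re-measure from the top corrected it before the first placing.
- **Shoe angle:** shoe angles from the low-resolution top view scatter by about 3°. I relied on the wrist views and the tool angle, which was within about 0.3° of each tray's, to judge that the shoes are square.

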